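# Put the pushed-in portioning syringes into their tray

### The arm

A 6-joint arm with a two-finger parallel gripper is mounted at the origin on the work surface. World frame = base frame: x ahead of the robot, y to its left, z up, the work surface at z = 0. Lengths are in m, angles in rad, forces in N, time in s.
With the tool pointing down it reaches from about 0.25 to 0.8 m from the base axis. Payload 3.9 kg.
Tool frame: the origin (TCP) lies between the finger pads; the fingertips stand r.finger_overhang ahead of it and the grasp point (between the pads) lies 3 mm ahead of it (r.finger_overhang is the distance from the TCP to the fingertips, in m); z points along the fingers, y is the line along which they close (so a half turn about z gives the same grasp; the last joint's range is limited). The gripper opens to 85 mm and grips with 20 to 120 N. Pads are 22 mm wide; open, the fingers measure 114 mm over their backs; the gripper's body (76 mm by 85 mm) begins 54 mm behind the grasp point. The pads swing forward as they close: fully open they stand 13 mm farther back than shut.
Start: joints at [1.288, 0.26, -0.138, 1.173, 0, 1.571], TCP at [0.146, 0.504, 0.253] pointing down, gripper open.
Joint ranges: [-2.78, 2.78], [-0.83, 1.72], [-1.28, 1.37], [-1.9, 2.12], [-1.57, 1.48], [-3.14, 3.14]. Speed limits (rad/s): [2.57, 2.57, 3.14, 3.14, 3.14, 3.14].

### API

Orientations are given as a unit quaternion [x, y, z, w].
In Python, from station import readout, imaging, ticket, r gives the robot as it stands. The module is installed in compiled form; this text tells all that it offers.
- The arm moves only by the tool apply_moves, never from a script. Its argument "targets" is a list of rows, each an object of numbers: "rx", "ry", "rz": the turn, a rotation vector about the tool's x, y, z in rad; "tx", "ty", "tz": the shift along the tool's x, y, z in m; "jaw": the opening, from 0 (shut) to 1 (fully open). A call has 1 to 5 rows; each row shifts and turns the commanded pose from where the row before left it, along the tool's axes as they then stand; what a row does not reach is not made up. A row lasts 1/12 s, in which the tool goes at most 41.7 mm and 7.16 degrees, less where a joint would pass 70% of its speed; a pose out of reach is approached as far as the arm can. A call with a gripper value outside its range is refused whole. The fingers move at their own pace and stop on an object; "force" is the grip in N (left out, the last holds). Time passes only in rows, so rows that do not move let the fingers close. It gives the time, the measured TCP pose, the force, the opening and the grip force at its end, in the units of the state.
- readout.sense(): the state, without advancing time (a new reading comes with each control period).
- imaging.grab_frame(name): name is "side" or "top" or "wrist"; returns a dict with "image" (480x640x3 uint8, red, green, blue), "fx", "fy", "cx", "cy" (pixels), "position" and "attitude" of the camera in the world; the wrist camera has in their place "hand_eye" (4x4, takes a point from camera to tool coordinates, whose origin is the TCP and whose axes are the flange's). Camera axes: x right, y up, looking along -z (the intrinsics and any distortion apply to the point x, -y, -z); pixel columns grow to the right and rows downward; lengths in m; the calibration is good to about 2 mm. A picture is of the moment at which its call begins: read the wrist's pose just before it. There is no depth.
- ticket.close_job(): hands the job in; it is judged then, once.
The state is a dict: "t": time; "joints": joint angles; "joint_velocities": joint speeds; "joint_efforts": joint torques, N m; "tool_pos": TCP position; "eef_rot": TCP orientation; "ft_force": force on the tool from outside, world axes, zero at the start; "ft_torque": the same for the moment, N m; "gripper_width": finger opening in m; "grasp_force": force on a finger pad.
Only numpy, scipy, OpenCV 4.12 (cv2) and the standard library are available. Lean on these libraries where they do the work, as an engineer would, in place of code of your own. Each camera call takes 0.05 s, during which the arm holds its last target. There are 200 camera calls.

### The job

Six sauce portioning syringes lie on the storeroom counter, one with its plunger pushed fully in and one with its plunger pulled out in each of three sizes. Lay the three pushed-in ones in the red tray, each in the cradle of its own size (the larger the cradle, the larger the syringe), lengthwise, flat between the four posts and centred, set down and not dropped; nozzle either way. The three with the plunger pulled out are still in use: leave them where they are.

Things in the scene. Friction and masses are not known exactly. Their poses are not given: they have to be found in the camera images.
- large_in_mid (a point): Large syringe, stiff sliding plunger PUSHED IN (grey disc 12 mm behind flange). White barrel 42 mm diameter, 110 mm long, lying flat, about 120 g. Point: barrel centre on its axis, 21 mm above its support. x: along barrel to nozzle (nozzle ends at x=71 mm); z up. Rear flange at x=-55 mm: 56 mm wide (y), 42 mm high, flat foot, so no rolling. Grasp across y at the point.
- large_out_mid (a point): Large syringe, stiff sliding plunger PULLED OUT (grey disc 44-54 mm behind flange, long rod showing; leave it). White barrel 42 mm diameter, 110 mm long, lying flat, about 120 g. Point: barrel centre on its axis, 21 mm above its support. x: along barrel to nozzle (nozzle ends at x=71 mm); z up. Rear flange at x=-55 mm: 56 mm wide (y), 42 mm high, flat foot, so no rolling. Grasp across y at the point.
- medium_in_mid (a point): Medium syringe, stiff sliding plunger PUSHED IN (grey disc 12 mm behind flange). White barrel 32 mm diameter, 95 mm long, lying flat, about 80 g. Point: barrel centre on its axis, 16 mm above its support. x: along barrel to nozzle (nozzle ends at x=63 mm); z up. Rear flange at x=-47 mm: 46 mm wide (y), 32 mm high, flat foot, so no rolling. Grasp across y at the point.
- medium_out_mid (a point): Medium syringe, stiff sliding plunger PULLED OUT (grey disc 44-54 mm behind flange, long rod showing; leave it). White barrel 32 mm diameter, 95 mm long, lying flat, about 80 g. Point: barrel centre on its axis, 16 mm above its support. x: along barrel to nozzle (nozzle ends at x=63 mm); z up. Rear flange at x=-47 mm: 46 mm wide (y), 32 mm high, flat foot, so no rolling. Grasp across y at the point.
- small_in_mid (a point): Small syringe, stiff sliding plunger PUSHED IN (grey disc 12 mm behind flange). White barrel 24 mm diameter, 80 mm long, lying flat, about 50 g. Point: barrel centre on its axis, 12 mm above its support. x: along barrel to nozzle (nozzle ends at x=56 mm); z up. Rear flange at x=-40 mm: 36 mm wide (y), 24 mm high, flat foot, so no rolling. Grasp across y at the point.
- small_out_mid (a point): Small syringe, stiff sliding plunger PULLED OUT (grey disc 44-54 mm behind flange, long rod showing; leave it). White barrel 24 mm diameter, 80 mm long, lying flat, about 50 g. Point: barrel centre on its axis, 12 mm above its support. x: along barrel to nozzle (nozzle ends at x=56 mm); z up. Rear flange at x=-40 mm: 36 mm wide (y), 24 mm high, flat foot, so no rolling. Grasp across y at the point.
- cradle_large: Cradle for large syringe: fixed grey plate 128 x 78 x 4 mm with 4 posts 12 mm above it, gaps 78 mm (x) and 62 mm (y). Origin: centre of plate's underside, 4 mm above counter; x: lengthwise, z up. Barrel centre rests 25 mm above origin. Three cradles in any order, 95 mm apart along y, in a fixed red tray 208 x 316 mm, walls 4 mm thick, 20 mm high.
- cradle_medium: Cradle for medium syringe: fixed grey plate 113 x 68 x 4 mm with 4 posts 12 mm above it, gaps 63 mm (x) and 52 mm (y). Origin: centre of plate's underside, 4 mm above counter; x: lengthwise, z up. Barrel centre rests 20 mm above origin. Three cradles in any order, 95 mm apart along y, in a fixed red tray 208 x 316 mm, walls 4 mm thick, 20 mm high.
- cradle_small: Cradle for small syringe: fixed grey plate 98 x 60 x 4 mm with 4 posts 12 mm above it, gaps 48 mm (x) and 44 mm (y). Origin: centre of plate's underside, 4 mm above counter; x: lengthwise, z up. Barrel centre rests 16 mm above origin. Three cradles in any order, 95 mm apart along y, in a fixed red tray 208 x 316 mm, walls 4 mm thick, 20 mm high.
Not all that is in view belongs to the job. What is shaped like the part that bears small_in_mid but brown or yellow is not meant.

How it is judged:
By the outcome, as a careful person would: the job done as asked, in the order asked, and still so for the second after the job is handed in, with the robot touching nothing.
It also fails if it takes over 96 s, if anything falls off the work surface, if the arm or the gripper's body presses on something with over 40 N, if the wrist force passes 120 N, or if a joint passes its speed limit or range.

## Working session

There is one attempt and no reset: what is moved stays moved. The work goes in short steps, Python scripts to look and compute and a tool call to move; the robot and the scene stay as the last step left them, time stands still between calls to the robot, and variables do not carry over. Pictures are saved under pics/ and viewed, at most 14 in all, crops included, and the job is handed in when it is done.

Besides the shell and the picture viewer there is one more tool, called after "Emit:" by a JSON object that holds its "name" and its "arguments". apply_moves: Moves the arm, as the interface text tells. Its arguments: {"type":"object","properties":{"targets":{"type":"array"},"force":{"type":"number"}},"required":["targets"]}

```bash
mkdir -p pics; python3 - <<'E'
from station import readout, imaging, r
import cv2
s=readout.sense();print(s['t'],s['tool_pos'],s['eef_rot'],s['gripper_width'],r.finger_overhang)
for n in("top","side"):
    f=imaging.grab_frame(n);cv2.imwrite(f"pics/{n}0.png",f["image"][:,:,::-1])
    print({k:v for k,v in f.items() if k!="image"})
E
```

```text
0.0 [0.14633734 0.50353935 0.25246624] [ 1.40942438e-01  9.90017325e-01 -9.52611717e-04 -1.30978505e-04] 0.0851138374229697 0.022
{'fx': 554.2059187686093, 'fy': 554.2059187686093, 'cx': 315.45428127168594, 'cy': 237.19424710502068, 'position': array([ 0.53224193, -0.00238332,  1.36664946]), 'attitude': array([ 0.01150156, -0.01698185, -0.70225379,  0.71163119])}
{'fx': 468.2634167160902, 'fy': 468.2634167160902, 'cx': 316.4737341836791, 'cy': 241.30856489352217, 'position': array([ 0.19605007, -0.74308172,  0.74597827]), 'attitude': array([ 0.40148667, -0.10380809, -0.23126505,  0.88008455])}
```

View pics/top0.png

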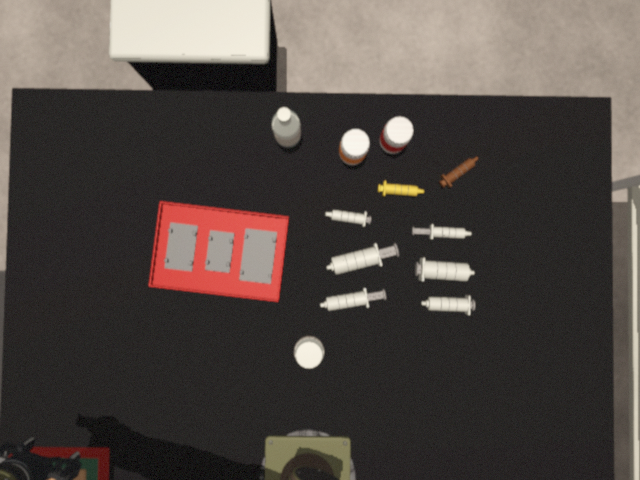

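View pics/side0.png

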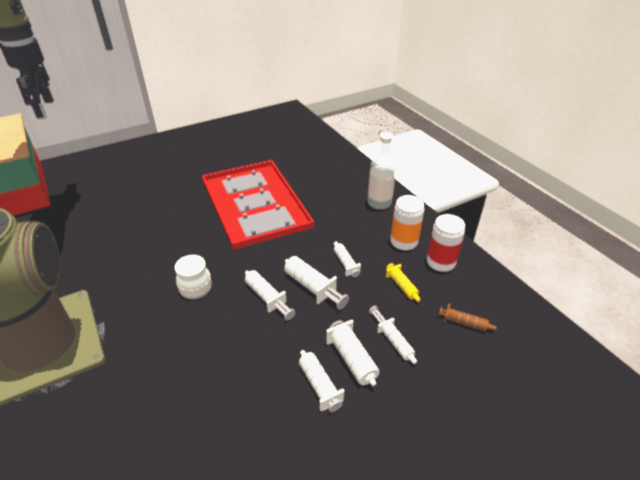

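The top view shows six white syringes. The pushed-in candidates are small (348,217), large (445,270) and medium (449,305). Those with a long rod showing are small (443,232), large (360,260) and medium (350,300). Yellow (402,190) and brown (459,172) are decoys. I'll check this in enlarged crops.

```bash
python3 - <<'E'
import cv2
a=cv2.imread("pics/top0.png")
cv2.imwrite("pics/c1.png",cv2.resize(a[200:330,315:485],None,fx=4.5,fy=4.5,interpolation=cv2.INTER_CUBIC))
cv2.imwrite("pics/c2.png",cv2.resize(a[195:305,145:295],None,fx=5,fy=5,interpolation=cv2.INTER_CUBIC))
E
```

```text
(no output)
```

View pics/c1.png

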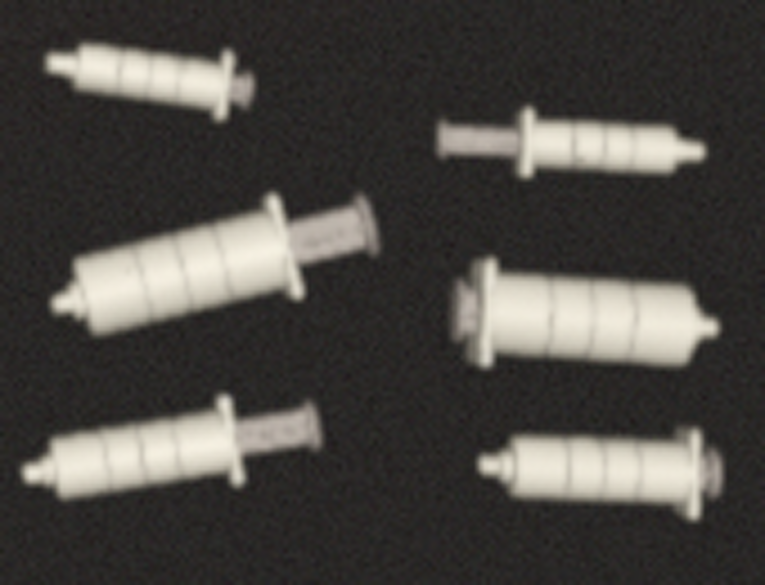

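View pics/c2.png

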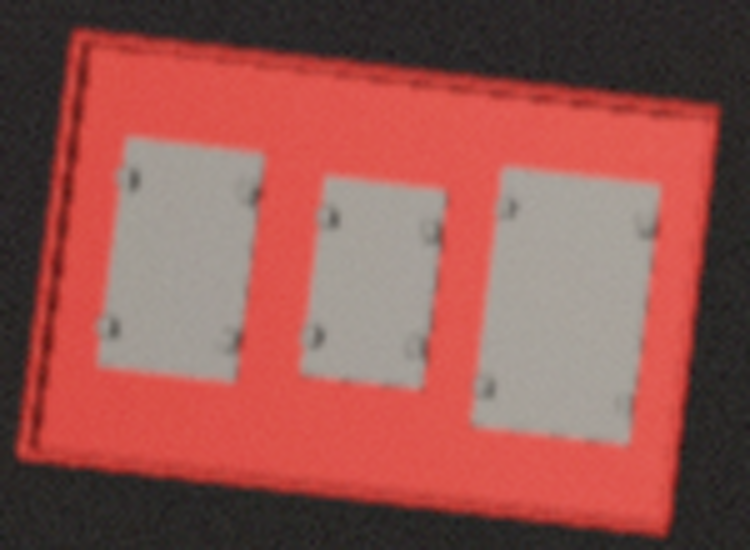

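The crop confirms it: small (348,217), large (445,270) and medium (449,305) have the disc close behind the flange. The cradles from left to right are medium, small, large.

```bash
cat >h.py <<'E'
import numpy as np
from scipy.spatial.transform import Rotation as R
def ray(f,u,v,z,T=None):
    "pixel -> world point at height z"
    d=np.array([(u-f['cx'])/f['fx'],-(v-f['cy'])/f['fy'],-1.])
    if T is None: p=np.array(f['position']);d=R.from_quat(f['attitude']).apply(d)
    else: p=T[:3,3];d=T[:3,:3]@d
    return p+d*(z-p[2])/d[2]
def toolT(s):
    T=np.eye(4);T[:3,:3]=R.from_quat(s['eef_rot']).as_matrix();T[:3,3]=s['tool_pos'];return T
E
python3 - <<'E'
from h import *
f=dict(fx=554.206,fy=554.206,cx=315.454,cy=237.194,position=[0.53224193,-0.00238332,1.36664946],attitude=[0.01150156,-0.01698185,-0.70225379,0.71163119])
g=lambda x,y,k,ox,oy,z: ray(f,(x+.5)/k-.5+ox,(y+.5)/k-.5+oy,z)
for n,fl,fr,z in(("S",(225,85),(79,67),.012),("L",(486,312),(694,325),.021),("M",(694,474),(511,467),.016)):
    a,b=g(*fl,4.5,315,200,z),g(*fr,4.5,315,200,z);d=b-a
    print(n,(a+b)/2,"len",np.hypot(*d[:2]),"yaw",np.degrees(np.arctan2(d[1],d[0])))
for n,c in(("M",[(124,136),(266,154),(236,383),(97,367)]),("S",[(324,176),(446,187),(424,389),(301,375)]),("L",[(500,166),(661,184),(631,445),(471,427)])):
    p=np.array([g(*q,5,145,195,.008) for q in c]);d=p[0]+p[1]-p[2]-p[3]
    print(n,p.mean(0),"L",np.hypot(*d[:2])/2,"W",np.linalg.norm(p[1]+p[2]-p[0]-p[3])/2,"yaw",np.degrees(np.arctan2(d[1],d[0])))
from station import imaging,readout
s=readout.sense();T=toolT(s);print(T);w=imaging.grab_frame("wrist");print(w["hand_eye"],w["fx"],w["fy"],w["cx"],w["cy"],w.keys())
E
```

```text
S [ 0.63875807 -0.09259083  0.012     ] len 0.08014417452454999 yaw 83.74289774215465
L [ 0.51011316 -0.32991109  0.021     ] len 0.11263419808552388 yaw -92.82412328932813
M [ 0.42809974 -0.33819261  0.016     ] len 0.09913183471947046 yaw 88.535686792194
M [0.55970948 0.31675037 0.008     ] L 0.11331356178825987 W 0.06921648601870409 yaw -5.747107739502673
S [0.55029278 0.22221643 0.008     ] L 0.09867802475623859 W 0.06024127719766626 yaw -5.250577433046293
L [0.53996018 0.12809936 0.008     ] L 0.12848578588566273 W 0.07905540038977334 yaw -5.459285368033565
[[-9.60275809e-01  2.79052183e-01 -4.98965210e-04  1.46327574e-01]
 [ 2.79052629e-01  9.60274225e-01 -1.74430002e-03  5.03569452e-01]
 [-7.60729903e-06 -1.81424667e-03 -9.99998354e-01  2.52539795e-01]
 [ 0.00000000e+00  0.00000000e+00  0.00000000e+00  1.00000000e+00]]
[[ 3.86743392e-04  9.64439482e-01  2.64303494e-01  6.69408887e-02]
 [ 9.99999681e-01 -1.88110992e-04 -7.76840283e-04  5.02454163e-04]
 [-6.99497047e-04  2.64303710e-01 -9.64439246e-01 -1.21128111e-01]
 [ 0.00000000e+00  0.00000000e+00  0.00000000e+00  1.00000000e+00]] 419.7444991501449 419.7444991501449 322.8814991298637 233.46686753056446 dict_keys(['image', 'fx', 'fy', 'cx', 'cy', 'hand_eye'])
```

Emit:
{"name": "apply_moves", "arguments": {"targets": [{"rz":0.1165},{"rz":0.1165},{"rz":0.1165},{"rz":0.1165},{"rz":0.1165}]}}

```text
$.targets[0]: bad value
```

Emit:
{"name": "apply_moves", "arguments": {"targets": [{"rz":0.1165},{"rz":0.1165},{"rz":0.1165},{"rz":0.1165},{"rz":0.1165}]}}

```text
$.targets[0]: bad value
```

Emit:
{"name": "apply_moves", "arguments": {"targets": [{"rz":0.1165},{"rz":0.1165},{"tx":-0.027,"ty":0.0278},{"tx":-0.027,"ty":0.0278}]}}

```text
$.targets[0]: bad value
```

Emit:
{"name": "apply_moves", "arguments": {"targets": [{"rx":0,"ry":0,"rz":0.1165,"tx":0,"ty":0,"tz":0,"jaw":1}]}}

```text
t: 0.23
tool_pos: [0.1464, 0.5038, 0.2528]
eef_rot: [0.199, 0.98, -0.001, -0.0]
ft_force: [-0.1, -0.7, 0.1]
gripper_width: 0.0854
grasp_force: 0.0
```

Emit:
{"name": "apply_moves", "arguments": {"targets": [{"rx":0,"ry":0,"rz":0.1165,"tx":0,"ty":0,"tz":0,"jaw":1},{"rx":0,"ry":0,"rz":0.1165,"tx":0,"ty":0,"tz":0,"jaw":1},{"rx":0,"ry":0,"rz":0.1165,"tx":0,"ty":0,"tz":0,"jaw":1},{"rx":0,"ry":0,"rz":0.1165,"tx":0,"ty":0,"tz":0,"jaw":1},{"rx":0,"ry":0,"rz":0.1165,"tx":0,"ty":0,"tz":0,"jaw":1}]}}

```text
t: 0.65
tool_pos: [0.1464, 0.5039, 0.2529]
eef_rot: [0.474, 0.881, -0.0, 0.0]
ft_force: [-0.0, -0.5, 0.0]
gripper_width: 0.0856
grasp_force: 0.0
```

Emit:
{"name": "apply_moves", "arguments": {"targets": [{"rx":0,"ry":0,"rz":0.1165,"tx":0,"ty":0,"tz":0,"jaw":1},{"rx":0,"ry":0,"rz":0.1165,"tx":0,"ty":0,"tz":0,"jaw":1},{"rx":0,"ry":0,"rz":0.1165,"tx":0,"ty":0,"tz":0,"jaw":1},{"rx":0,"ry":0,"rz":0.1165,"tx":0,"ty":0,"tz":0,"jaw":1},{"rx":0,"ry":0,"rz":0.1165,"tx":0,"ty":0,"tz":0,"jaw":1}]}}

```text
t: 1.07
tool_pos: [0.1464, 0.5039, 0.2529]
eef_rot: [0.707, 0.707, -0.0, 0.0]
ft_force: [0.2, 0.0, -0.0]
gripper_width: 0.0854
grasp_force: 0.0
```

Emit:
{"name": "apply_moves", "arguments": {"targets": [{"rx":0,"ry":0,"rz":0.1165,"tx":0,"ty":0,"tz":0,"jaw":1},{"rx":0,"ry":0,"rz":0,"tx":-0.027,"ty":0.0278,"tz":0,"jaw":1},{"rx":0,"ry":0,"rz":0,"tx":-0.027,"ty":0.0278,"tz":0,"jaw":1},{"rx":0,"ry":0,"rz":0,"tx":-0.027,"ty":0.0278,"tz":0,"jaw":1},{"rx":0,"ry":0,"rz":0,"tx":-0.027,"ty":0.0278,"tz":0,"jaw":1}]}}

```text
t: 1.48
tool_pos: [0.2456, 0.3832, 0.253]
eef_rot: [0.744, 0.668, -0.0, 0.0]
ft_force: [0.3, 0.2, 1.0]
gripper_width: 0.0857
grasp_force: 0.0
```

Emit:
{"name": "apply_moves", "arguments": {"targets": [{"rx":0,"ry":0,"rz":0,"tx":-0.027,"ty":0.0278,"tz":0,"jaw":1},{"rx":0,"ry":0,"rz":0,"tx":-0.027,"ty":0.0278,"tz":0,"jaw":1},{"rx":0,"ry":0,"rz":0,"tx":-0.027,"ty":0.0278,"tz":0,"jaw":1},{"rx":0,"ry":0,"rz":0,"tx":-0.027,"ty":0.0278,"tz":0,"jaw":1},{"rx":0,"ry":0,"rz":0,"tx":-0.027,"ty":0.0278,"tz":0,"jaw":1}]}}

```text
t: 1.9
tool_pos: [0.3691, 0.2334, 0.2532]
eef_rot: [0.745, 0.667, -0.0, -0.0]
ft_force: [0.8, 0.1, -0.9]
gripper_width: 0.0856
grasp_force: 0.0
```

Emit:
{"name": "apply_moves", "arguments": {"targets": [{"rx":0,"ry":0,"rz":0,"tx":-0.027,"ty":0.0278,"tz":0,"jaw":1},{"rx":0,"ry":0,"rz":0,"tx":-0.027,"ty":0.0278,"tz":0,"jaw":1},{"rx":0,"ry":0,"rz":0,"tx":-0.027,"ty":0.0278,"tz":0,"jaw":1},{"rx":0,"ry":0,"rz":0,"tx":-0.027,"ty":0.0278,"tz":0,"jaw":1},{"rx":0,"ry":0,"rz":0,"tx":-0.027,"ty":0.0278,"tz":0,"jaw":1}]}}

```text
t: 2.32
tool_pos: [0.4925, 0.0838, 0.2531]
eef_rot: [0.745, 0.667, -0.0, -0.0]
ft_force: [1.0, -0.6, -0.6]
gripper_width: 0.0854
grasp_force: 0.0
```

Emit:
{"name": "apply_moves", "arguments": {"targets": [{"rx":0,"ry":0,"rz":0,"tx":-0.027,"ty":0.0278,"tz":0.015,"jaw":1},{"rx":0,"ry":0,"rz":0,"tx":-0.027,"ty":0.0278,"tz":0.015,"jaw":1},{"rx":0,"ry":0,"rz":0,"tx":-0.027,"ty":0.0278,"tz":0.015,"jaw":1},{"rx":0,"ry":0,"rz":0,"tx":-0.027,"ty":0.0278,"tz":0.015,"jaw":1},{"rx":0,"ry":0,"rz":0,"tx":-0.027,"ty":0.0278,"tz":0.015,"jaw":1}]}}

```text
t: 2.73
tool_pos: [0.6159, -0.0655, 0.1772]
eef_rot: [0.745, 0.667, -0.0, -0.0]
ft_force: [0.8, 1.1, 0.4]
gripper_width: 0.0852
grasp_force: 0.0
```

Emit:
{"name": "apply_moves", "arguments": {"targets": [{"rx":0,"ry":0,"rz":0,"tx":-0.027,"ty":0.0278,"tz":0.02,"jaw":0.7},{"rx":0,"ry":0,"rz":0,"tx":0,"ty":0,"tz":0,"jaw":0.7},{"rx":0,"ry":0,"rz":0,"tx":0,"ty":0,"tz":0,"jaw":0.7}]}}

```text
t: 2.98
tool_pos: [0.6382, -0.0938, 0.1564]
eef_rot: [0.746, 0.666, -0.001, -0.002]
ft_force: [-0.9, -0.3, 0.7]
gripper_width: 0.0599
grasp_force: 0.0
```

```bash
cat >>h.py <<'E'
def wrist(name):
    from station import readout,imaging
    import cv2,pickle
    s=readout.sense();f=imaging.grab_frame("wrist")
    cv2.imwrite(f"pics/{name}.png",f["image"][:,:,::-1])
    pickle.dump((f,toolT(s)@f["hand_eye"],s),open(name+".pkl","wb"))
    print(s['t'],s['tool_pos'],s['eef_rot'],s['gripper_width'])
def meas(name,fl,fr,z):
    "flange and front pixels -> centre, offsets from TCP in tool axes"
    import pickle
    f,T,s=pickle.load(open(name+".pkl","rb"))
    a,b=ray(f,*fl,z,T),ray(f,*fr,z,T);c=(a+b)/2;d=b-a;TT=toolT(s)
    phi=np.arctan2(TT[1,0],TT[0,0]);yaw=np.arctan2(d[1],d[0])
    e=(phi-yaw+np.pi/2)%np.pi-np.pi/2
    print("centre",c,"len",np.hypot(*d[:2]),"yaw",np.degrees(yaw),"| tool off",TT[:3,:3].T@(c-TT[:3,3]),"rz needed",e)
E
python3 -c "
from h import *
wrist('w1')"
```

```text
2.9833 [ 0.63823134 -0.09380678  0.15635627] [ 0.74583243  0.66612985 -0.00137339 -0.00176631] 0.05989818889106248
```

View pics/w1.png

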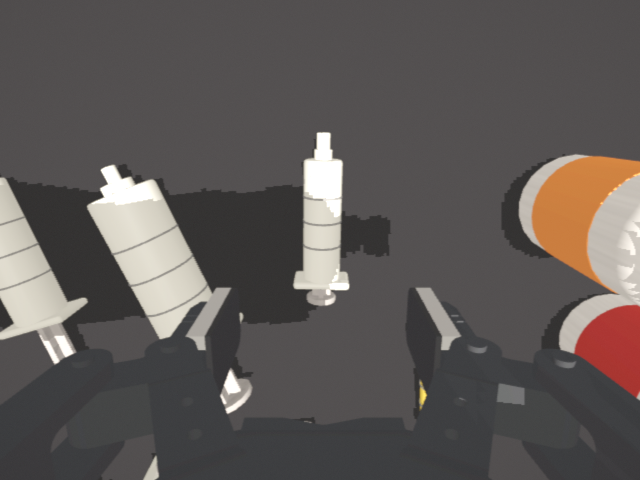

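The small pushed-in syringe: flange at (321,281), barrel front at (323,160).

```bash
python3 -c "
from h import *
meas('w1',(321,282),(323,160),.012)
import pickle
f,T,s=pickle.load(open('w1.pkl','rb'));print(T[:3,3])"
```

```text
centre [ 0.63723033 -0.09200735  0.012     ] len 0.08166891040929952 yaw 82.6155874152216 | tool off [ 0.00163139 -0.00055267  0.14436068] rz needed 0.01610513206751807
[ 0.64581168 -0.02732069  0.27750242]
```

Emit:
{"name": "apply_moves", "arguments": {"targets": [{"rx":0,"ry":0,"rz":0.016,"tx":0.001,"ty":-0.0005,"tz":0.036,"jaw":0.7},{"rx":0,"ry":0,"rz":0,"tx":0,"ty":0,"tz":0.036,"jaw":0.7},{"rx":0,"ry":0,"rz":0,"tx":0,"ty":0,"tz":0.03,"jaw":0.7},{"rx":0,"ry":0,"rz":0,"tx":0,"ty":0,"tz":0.02,"jaw":0.7},{"rx":0,"ry":0,"rz":0,"tx":0,"ty":0,"tz":0.008,"jaw":0.7}], "force": 35}}

```text
t: 3.45
tool_pos: [0.6353, -0.0893, 0.027]
eef_rot: [0.75, 0.662, -0.002, -0.002]
ft_force: [-0.6, -0.1, -0.9]
gripper_width: 0.06
grasp_force: 0.0
```

Emit:
{"name": "apply_moves", "arguments": {"targets": [{"rx":0,"ry":0,"rz":0,"tx":0,"ty":0,"tz":0,"jaw":0.35},{"rx":0,"ry":0,"rz":0,"tx":0,"ty":0,"tz":0,"jaw":0.35},{"rx":0,"ry":0,"rz":0,"tx":0,"ty":0,"tz":0,"jaw":0.1},{"rx":0,"ry":0,"rz":0,"tx":0,"ty":0,"tz":0,"jaw":0.1},{"rx":0,"ry":0,"rz":0,"tx":0,"ty":0,"tz":0,"jaw":0.1}]}}

```text
t: 3.87
tool_pos: [0.6401, -0.0911, 0.0318]
eef_rot: [0.75, 0.661, 0.002, 0.001]
ft_force: [-1.2, 2.4, 7.2]
gripper_width: 0.0226
grasp_force: 34.9
```

```bash
python3 - <<'E'
from station import imaging,readout
import cv2,numpy as np
s=readout.sense();print(s['t'],s['tool_pos'],s['ft_force'],s['gripper_width'],s['joint_velocities'])
a=imaging.grab_frame("side")["image"][:,:,::-1][190:320,280:440]
b=imaging.grab_frame("wrist")["image"][:,:,::-1]
a=cv2.resize(a,(480,390),interpolation=cv2.INTER_CUBIC)
b=cv2.resize(b[150:480,180:460],(320,390))
cv2.imwrite("pics/g1.png",np.hstack([a,b]))
E
```

```text
3.8667 [ 0.64009403 -0.09114041  0.03178998] [-1.24333688  2.42388516  7.24522978] 0.022564452487446197 [ 0.0003956  -0.00038781  0.00081482  0.00060154  0.00150913  0.00147377]
```

View pics/g1.png

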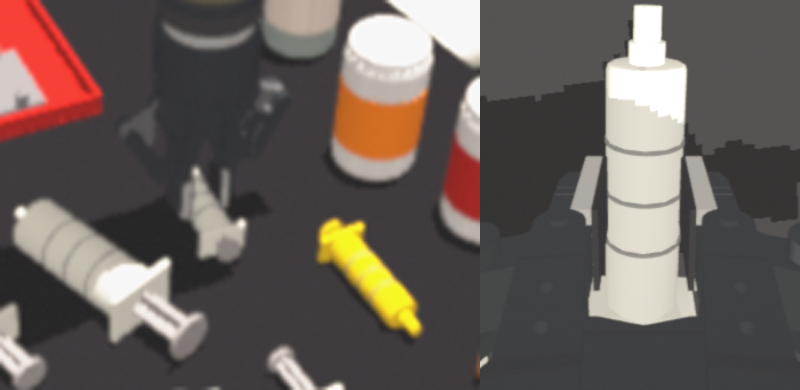

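Emit:
{"name": "apply_moves", "arguments": {"targets": [{"rx":0,"ry":0,"rz":0,"tx":0,"ty":0,"tz":-0.01,"jaw":0.1},{"rx":0,"ry":0,"rz":0,"tx":0,"ty":0,"tz":-0.03,"jaw":0.1},{"rx":0,"ry":0,"rz":0,"tx":0,"ty":0,"tz":-0.04,"jaw":0.1},{"rx":0,"ry":0,"rz":0,"tx":0,"ty":0,"tz":-0.04,"jaw":0.1},{"rx":0,"ry":0,"rz":0,"tx":0,"ty":0,"tz":0,"jaw":0.1}]}}

```text
t: 4.38
tool_pos: [0.6436, -0.0922, 0.1592]
eef_rot: [0.75, 0.661, 0.005, 0.006]
ft_force: [2.1, -0.1, 0.8]
gripper_width: 0.0225
grasp_force: 34.3
```

```bash
python3 -c "
from h import *
wrist('w2')"
```

```text
4.3833 [ 0.64364317 -0.09222418  0.15924271] [0.75026254 0.66109293 0.0050205  0.00608757] 0.022520236077835924
```

View pics/w2.png

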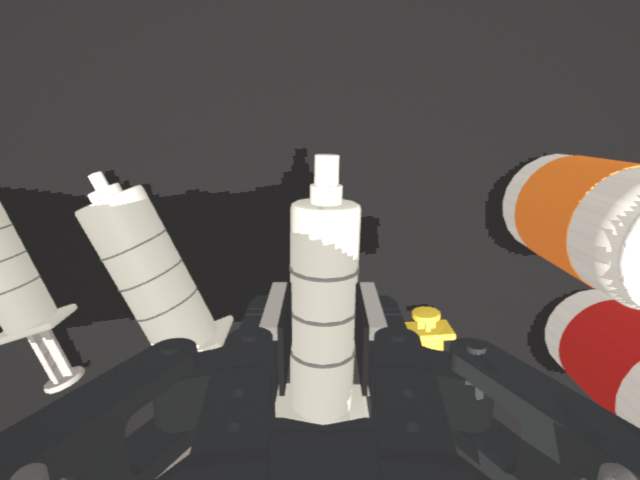

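```bash
cat >>h.py <<'E'
def held(name,px,z):
    "pixels -> tool coords on plane tool z"
    import pickle
    f,T,s=pickle.load(open(name+".pkl","rb"))
    for p in px: print(p,ray(f,*p,z,f["hand_eye"]))
E
python3 -c "
from h import *
for z in (.012,.02): held('w2',[(325,203),(322,401),(326,156)],z)
from station import readout
s=readout.sense();print(s['t'],s['tool_pos'],s['eef_rot'],s['joint_velocities'])"
```

```text
(325, 203) [0.04095864 0.00046098 0.012     ]
(322, 401) [-0.0332148  -0.00051853  0.012     ]
(326, 156) [0.05590746 0.00074849 0.012     ]
(325, 203) [0.03939704 0.00051799 0.02      ]
(322, 401) [-0.03923343 -0.00052037  0.02      ]
(326, 156) [0.05524413 0.00082278 0.02      ]
4.4333 [ 0.64245709 -0.09203893  0.15590617] [0.7502727  0.66110019 0.00387287 0.00473465] [-0.00055969  0.05189582 -0.09225058 -0.03812819  0.00184686  0.00096464]
```

Emit:
{"name": "apply_moves", "arguments": {"targets": [{"rx":0,"ry":0,"rz":0,"tx":0.0333,"ty":-0.0143,"tz":0,"jaw":0.1},{"rx":0,"ry":0,"rz":0,"tx":0.0333,"ty":-0.0143,"tz":0,"jaw":0.1},{"rx":0,"ry":0,"rz":0,"tx":0.0333,"ty":-0.0143,"tz":0,"jaw":0.1},{"rx":0,"ry":0,"rz":0,"tx":0.0333,"ty":-0.0143,"tz":0,"jaw":0.1},{"rx":0,"ry":0,"rz":0,"tx":0.0333,"ty":-0.0143,"tz":0,"jaw":0.1}]}}

```text
t: 4.85
tool_pos: [0.5872, 0.084, 0.1488]
eef_rot: [0.75, 0.661, -0.0, -0.0]
ft_force: [0.1, 0.3, -0.9]
gripper_width: 0.0226
grasp_force: 34.3
```

Emit:
{"name": "apply_moves", "arguments": {"targets": [{"rx":0,"ry":0,"rz":0,"tx":0.0333,"ty":-0.0143,"tz":0,"jaw":0.1},{"rx":0,"ry":0,"rz":0,"tx":0.0333,"ty":-0.0143,"tz":0,"jaw":0.1},{"rx":0,"ry":0,"rz":0,"tx":0.0333,"ty":-0.0143,"tz":0,"jaw":0.1},{"rx":0,"ry":0,"rz":0,"tx":0.0333,"ty":-0.0143,"tz":0,"jaw":0.1},{"rx":0,"ry":0,"rz":-0.1228,"tx":0,"ty":0,"tz":0,"jaw":0.1}]}}

```text
t: 5.27
tool_pos: [0.5461, 0.2279, 0.1489]
eef_rot: [0.706, 0.709, 0.001, -0.002]
ft_force: [0.2, -0.7, -0.6]
gripper_width: 0.022
grasp_force: 34.4
```

Emit:
{"name": "apply_moves", "arguments": {"targets": [{"rx":0,"ry":0,"rz":-0.1228,"tx":0,"ty":0,"tz":0,"jaw":0.1},{"rx":0,"ry":0,"rz":-0.1228,"tx":0,"ty":0,"tz":0,"jaw":0.1},{"rx":0,"ry":0,"rz":-0.1228,"tx":0,"ty":0,"tz":0,"jaw":0.1},{"rx":0,"ry":0,"rz":-0.1228,"tx":0,"ty":0,"tz":0,"jaw":0.1},{"rx":0,"ry":0,"rz":-0.1228,"tx":0,"ty":0,"tz":0,"jaw":0.1}]}}

```text
t: 5.68
tool_pos: [0.5478, 0.222, 0.1487]
eef_rot: [0.459, 0.888, -0.001, -0.0]
ft_force: [-0.5, 0.4, -1.1]
gripper_width: 0.0222
grasp_force: 34.4
```

Emit:
{"name": "apply_moves", "arguments": {"targets": [{"rx":0,"ry":0,"rz":-0.1228,"tx":0,"ty":0,"tz":0,"jaw":0.1},{"rx":0,"ry":0,"rz":-0.1228,"tx":0,"ty":0,"tz":0,"jaw":0.1},{"rx":0,"ry":0,"rz":-0.1228,"tx":0,"ty":0,"tz":0,"jaw":0.1},{"rx":0,"ry":0,"rz":-0.1228,"tx":0,"ty":0,"tz":0,"jaw":0.1},{"rx":0,"ry":0,"rz":-0.1228,"tx":0,"ty":0,"tz":0,"jaw":0.1}]}}

```text
t: 6.1
tool_pos: [0.5478, 0.2219, 0.1487]
eef_rot: [0.169, 0.986, -0.0, -0.001]
ft_force: [-0.0, -0.2, -1.1]
gripper_width: 0.0225
grasp_force: 34.3
```

Emit:
{"name": "apply_moves", "arguments": {"targets": [{"rx":0,"ry":0,"rz":-0.1228,"tx":0,"ty":0,"tz":0,"jaw":0.1},{"rx":0,"ry":0,"rz":-0.1228,"tx":0,"ty":0,"tz":0,"jaw":0.1},{"rx":0,"ry":0,"rz":0,"tx":0,"ty":0,"tz":0,"jaw":0.1},{"rx":0,"ry":0,"rz":0,"tx":0,"ty":0,"tz":0,"jaw":0.1},{"rx":0,"ry":0,"rz":0,"tx":0,"ty":0,"tz":0,"jaw":0.1}]}}

```text
t: 6.52
tool_pos: [0.5481, 0.2221, 0.1489]
eef_rot: [0.051, 0.999, -0.0, -0.0]
ft_force: [-0.2, 0.9, -1.0]
gripper_width: 0.0228
grasp_force: 34.3
```

```bash
python3 -c "
from h import *
wrist('w3')"
```

```text
6.5167 [0.54810891 0.22206362 0.14894927] [ 5.14821205e-02  9.98673871e-01 -1.80801180e-04 -2.39846136e-04] 0.022761772481298178
```

View pics/w3.png

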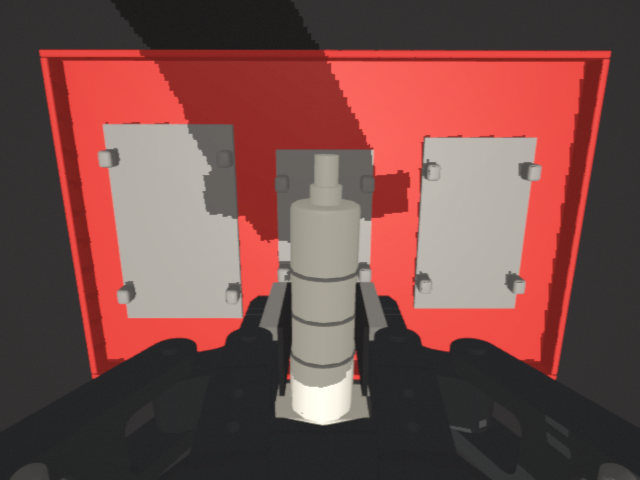

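Tray from the wrist: large plate corners (104,125),(233,125),(242,318),(128,318); medium (425,138),(537,138),(516,308),(415,308); small top corners (276,150),(374,150).

```bash
python3 -c "
from h import *
import pickle
f,T,s=pickle.load(open('w3.pkl','rb'));TT=toolT(s)
for n,c in(('L',[(104,125),(233,125),(242,318),(128,318)]),('M',[(425,138),(537,138),(516,308),(415,308)]),('Stop',[(276,150),(374,150)])):
    p=np.array([ray(f,u,v,.008,T) for u,v in c]);m=p.mean(0)
    print(n,m,'tool',TT[:3,:3].T@(m-TT[:3,3]))
    e=p[1]-p[0];print('W',np.linalg.norm(e),'yaw of width dir',np.degrees(np.arctan2(-e[0],e[1])))
    if len(c)>2:print('L',np.linalg.norm(p[0]+p[1]-p[2]-p[3])/2)
"
```

```text
L [0.53952043 0.12921015 0.008     ] tool [-0.00106986 -0.09319001  0.14098476]
W 0.07800072230494487 yaw of width dir -5.879709365143113
L 0.12805019946435847
M [0.55914827 0.31881372 0.008     ] tool [-0.00109714  0.09742677  0.14091121]
W 0.0682593255569499 yaw of width dir -5.879665711158282
L 0.11290673043705551
Stop [0.50037293 0.22895567 0.008     ] tool [0.04812673 0.00200132 0.14097069]
W 0.060171204325371 yaw of width dir -5.879624792285017
```

Emit:
{"name": "apply_moves", "arguments": {"targets": [{"rx":0,"ry":0,"rz":0,"tx":-0.001,"ty":0.0015,"tz":0.03,"jaw":0.1},{"rx":0,"ry":0,"rz":0,"tx":0,"ty":0,"tz":0.03,"jaw":0.1},{"rx":0,"ry":0,"rz":0,"tx":0,"ty":0,"tz":0.03,"jaw":0.1},{"rx":0,"ry":0,"rz":0,"tx":0,"ty":0,"tz":0,"jaw":0.1},{"rx":0,"ry":0,"rz":0,"tx":0,"ty":0,"tz":0,"jaw":0.1}]}}

```text
t: 6.98
tool_pos: [0.5477, 0.2229, 0.0578]
eef_rot: [0.051, 0.999, -0.001, -0.002]
ft_force: [-0.2, -0.1, -0.4]
gripper_width: 0.0224
grasp_force: 34.3
```

```bash
python3 -c "
from h import *
wrist('w4')"
```

```text
6.9833 [0.54773427 0.22291047 0.05783253] [ 0.05062213  0.99871504 -0.00102744 -0.0021463 ] 0.022418514177237944
```

View pics/w4.png

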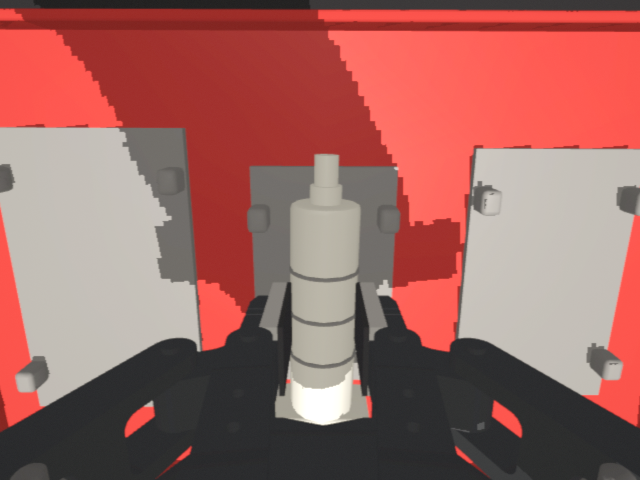

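```bash
python3 -c "
from h import *
import pickle
f,T,s=pickle.load(open('w4.pkl','rb'));TT=toolT(s)
p=np.array([ray(f,u,167,.008,T) for u in(250,396)]);print(np.linalg.norm(p[1]-p[0]),TT[:3,:3].T@(p.mean(0)-TT[:3,3]))
from station import readout
s=readout.sense();print(s['t'],s['tool_pos'],s['eef_rot'])"
```

```text
0.05916252623336589 [0.04784694 0.00070529 0.05003164]
7.0333 [0.54949197 0.22363129 0.05961219] [ 5.05312808e-02  9.98722434e-01 -1.22567191e-04 -2.74516029e-04]
```

Emit:
{"name": "apply_moves", "arguments": {"targets": [{"rx":0,"ry":0,"rz":0,"tx":0,"ty":0,"tz":0.008,"jaw":0.1},{"rx":0,"ry":0,"rz":0,"tx":0,"ty":0,"tz":0.006,"jaw":0.1},{"rx":0,"ry":0,"rz":0,"tx":0,"ty":0,"tz":0.004,"jaw":0.1},{"rx":0,"ry":0,"rz":0,"tx":0,"ty":0,"tz":0,"jaw":0.1},{"rx":0,"ry":0,"rz":0,"tx":0,"ty":0,"tz":0,"jaw":0.1}]}}

```text
t: 7.45
tool_pos: [0.5495, 0.2236, 0.0413]
eef_rot: [0.05, 0.999, -0.0, 0.0]
ft_force: [-0.5, -0.8, 0.2]
gripper_width: 0.0227
grasp_force: 34.3
```

Emit:
{"name": "apply_moves", "arguments": {"targets": [{"rx":0,"ry":0,"rz":0,"tx":0,"ty":0,"tz":0.001,"jaw":0.1},{"rx":0,"ry":0,"rz":0,"tx":0,"ty":0,"tz":0.001,"jaw":0.1},{"rx":0,"ry":0,"rz":0,"tx":0,"ty":0,"tz":0,"jaw":0.1}]}}

```text
t: 7.7
tool_pos: [0.5499, 0.2238, 0.0398]
eef_rot: [0.05, 0.999, 0.0, 0.0]
ft_force: [-1.2, -1.3, 2.5]
gripper_width: 0.0223
grasp_force: 34.7
```

Emit:
{"name": "apply_moves", "arguments": {"targets": [{"rx":0,"ry":0,"rz":0,"tx":0,"ty":0,"tz":0,"jaw":0.35},{"rx":0,"ry":0,"rz":0,"tx":0,"ty":0,"tz":0,"jaw":0.5},{"rx":0,"ry":0,"rz":0,"tx":0,"ty":0,"tz":0,"jaw":0.5},{"rx":0,"ry":0,"rz":0,"tx":0,"ty":0,"tz":0,"jaw":0.5}]}}

```text
t: 8.03
tool_pos: [0.5495, 0.2236, 0.0391]
eef_rot: [0.05, 0.999, -0.0, -0.0]
ft_force: [0.3, -0.2, 0.1]
gripper_width: 0.0425
grasp_force: 0.0
```

Emit:
{"name": "apply_moves", "arguments": {"targets": [{"rx":0,"ry":0,"rz":0,"tx":0,"ty":0,"tz":-0.015,"jaw":0.5},{"rx":0,"ry":0,"rz":0,"tx":0,"ty":0,"tz":-0.03,"jaw":0.5},{"rx":0,"ry":0,"rz":0,"tx":0,"ty":0,"tz":-0.035,"jaw":0.5},{"rx":0,"ry":0,"rz":0,"tx":0,"ty":0,"tz":-0.035,"jaw":0.5},{"rx":0,"ry":0,"rz":0,"tx":0,"ty":0,"tz":0,"jaw":0.5}]}}

```text
t: 8.45
tool_pos: [0.5536, 0.2253, 0.1615]
eef_rot: [0.05, 0.999, 0.003, 0.006]
ft_force: [2.1, 1.1, 0.1]
gripper_width: 0.0428
grasp_force: 0.0
```

Emit:
{"name": "apply_moves", "arguments": {"targets": [{"rx":0,"ry":0,"rz":0.1245,"tx":0,"ty":0,"tz":0,"jaw":0.7},{"rx":0,"ry":0,"rz":0.1245,"tx":0,"ty":0,"tz":0,"jaw":0.7},{"rx":0,"ry":0,"rz":0.1245,"tx":0,"ty":0,"tz":0,"jaw":0.7},{"rx":0,"ry":0,"rz":0.1245,"tx":0,"ty":0,"tz":0,"jaw":0.7},{"rx":0,"ry":0,"rz":0.1245,"tx":0,"ty":0,"tz":0,"jaw":0.7}]}}

```text
t: 8.87
tool_pos: [0.5495, 0.2236, 0.154]
eef_rot: [0.357, 0.934, 0.0, 0.0]
ft_force: [-0.2, 0.4, 0.2]
gripper_width: 0.0599
grasp_force: 0.0
```

Emit:
{"name": "apply_moves", "arguments": {"targets": [{"rx":0,"ry":0,"rz":0.1245,"tx":0,"ty":0,"tz":0,"jaw":0.7},{"rx":0,"ry":0,"rz":0.1245,"tx":0,"ty":0,"tz":0,"jaw":0.7},{"rx":0,"ry":0,"rz":0.1245,"tx":0,"ty":0,"tz":0,"jaw":0.7},{"rx":0,"ry":0,"rz":0.1245,"tx":0,"ty":0,"tz":0,"jaw":0.7},{"rx":0,"ry":0,"rz":0.1245,"tx":0,"ty":0,"tz":0,"jaw":0.7}]}}

```text
t: 9.28
tool_pos: [0.5494, 0.2236, 0.1539]
eef_rot: [0.626, 0.78, -0.0, -0.0]
ft_force: [0.4, 0.6, -0.7]
gripper_width: 0.0597
grasp_force: 0.0
```

Emit:
{"name": "apply_moves", "arguments": {"targets": [{"rx":0,"ry":0,"rz":0.1245,"tx":0,"ty":0,"tz":0,"jaw":0.7},{"rx":0,"ry":0,"rz":0.1245,"tx":0,"ty":0,"tz":0,"jaw":0.7},{"rx":0,"ry":0,"rz":0,"tx":-0.0376,"ty":-0.0071,"tz":0,"jaw":0.7},{"rx":0,"ry":0,"rz":0,"tx":-0.0376,"ty":-0.0071,"tz":0,"jaw":0.7},{"rx":0,"ry":0,"rz":0,"tx":-0.0376,"ty":-0.0071,"tz":0,"jaw":0.7}]}}

```text
t: 9.7
tool_pos: [0.5252, 0.1107, 0.1538]
eef_rot: [0.715, 0.699, -0.0, 0.0]
ft_force: [0.9, 0.3, 0.7]
gripper_width: 0.0599
grasp_force: 0.0
```

Emit:
{"name": "apply_moves", "arguments": {"targets": [{"rx":0,"ry":0,"rz":0,"tx":-0.0376,"ty":-0.0071,"tz":0,"jaw":0.7},{"rx":0,"ry":0,"rz":0,"tx":-0.0376,"ty":-0.0071,"tz":0,"jaw":0.7},{"rx":0,"ry":0,"rz":0,"tx":-0.0376,"ty":-0.0071,"tz":0,"jaw":0.7},{"rx":0,"ry":0,"rz":0,"tx":-0.0376,"ty":-0.0071,"tz":0,"jaw":0.7},{"rx":0,"ry":0,"rz":0,"tx":-0.0376,"ty":-0.0071,"tz":0,"jaw":0.7}]}}

```text
t: 10.12
tool_pos: [0.485, -0.0774, 0.1542]
eef_rot: [0.715, 0.699, 0.0, 0.0]
ft_force: [0.1, 0.9, -0.4]
gripper_width: 0.0597
grasp_force: 0.0
```

Emit:
{"name": "apply_moves", "arguments": {"targets": [{"rx":0,"ry":0,"rz":0,"tx":-0.0376,"ty":-0.0071,"tz":0,"jaw":0.7},{"rx":0,"ry":0,"rz":0,"tx":-0.0376,"ty":-0.0071,"tz":0,"jaw":0.7},{"rx":0,"ry":0,"rz":0,"tx":-0.0376,"ty":-0.0071,"tz":0,"jaw":0.7},{"rx":0,"ry":0,"rz":0,"tx":-0.0376,"ty":-0.0071,"tz":0,"jaw":0.7},{"rx":0,"ry":0,"rz":0,"tx":-0.0376,"ty":-0.0071,"tz":0,"jaw":0.7}]}}

```text
t: 10.53
tool_pos: [0.445, -0.2646, 0.1541]
eef_rot: [0.715, 0.699, 0.0, 0.0]
ft_force: [1.0, 0.9, -0.9]
gripper_width: 0.0599
grasp_force: 0.0
```

Emit:
{"name": "apply_moves", "arguments": {"targets": [{"rx":0,"ry":0,"rz":0,"tx":-0.0376,"ty":-0.0071,"tz":0,"jaw":0.7},{"rx":0,"ry":0,"rz":0,"tx":-0.0376,"ty":-0.0071,"tz":0,"jaw":0.7},{"rx":0,"ry":0,"rz":0,"tx":0,"ty":0,"tz":0,"jaw":0.7},{"rx":0,"ry":0,"rz":0,"tx":0,"ty":0,"tz":0,"jaw":0.7},{"rx":0,"ry":0,"rz":0,"tx":0,"ty":0,"tz":0,"jaw":0.7}]}}

```text
t: 10.95
tool_pos: [0.4293, -0.3373, 0.1538]
eef_rot: [0.716, 0.698, 0.0, -0.001]
ft_force: [0.8, 0.1, -0.2]
gripper_width: 0.0597
grasp_force: 0.0
```

```bash
python3 -c "
from h import *
wrist('w5')"
```

```text
10.95 [ 0.42933116 -0.33729189  0.15379699] [ 7.15638396e-01  6.98470658e-01  2.16805561e-04 -6.16474494e-04] 0.05968718622941435
```

View pics/w5.png

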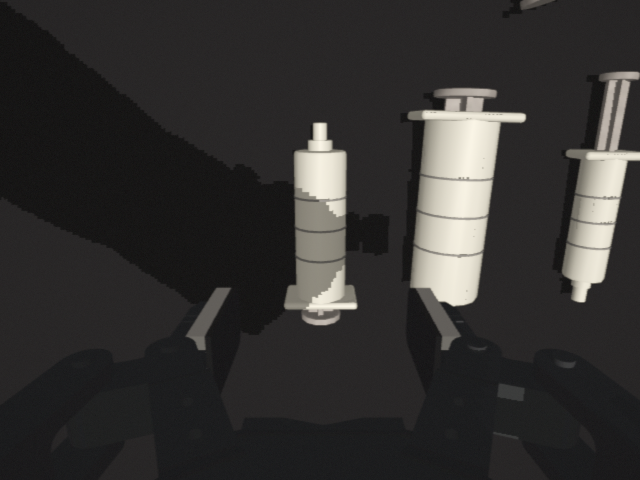

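Medium pushed-in: flange (321,299), front (320,152). Large pushed-in: flange (466,117), front (446,298).

```bash
python3 -c "
from h import *
meas('w5',(321,299),(320,152),.016)
meas('w5',(466,118),(446,295),.021)"
```

```text
centre [ 0.42784078 -0.33751459  0.016     ] len 0.09657052067457339 yaw 88.92446413703505 | tool off [-0.00042025 -0.00140469  0.13779742] rz needed -0.0055081472297893175
centre [ 0.51158465 -0.3270656   0.021     ] len 0.11149965711136058 yaw -92.9808295385554 | tool off [0.0120646  0.08205792 0.13276368] rz needed 0.0277455006266889
```

Emit:
{"name": "apply_moves", "arguments": {"targets": [{"rx":0,"ry":0,"rz":-0.005,"tx":0,"ty":-0.0014,"tz":0.036,"jaw":0.7},{"rx":0,"ry":0,"rz":0,"tx":0,"ty":0,"tz":0.036,"jaw":0.7},{"rx":0,"ry":0,"rz":0,"tx":0,"ty":0,"tz":0.026,"jaw":0.7},{"rx":0,"ry":0,"rz":0,"tx":0,"ty":0,"tz":0.016,"jaw":0.7},{"rx":0,"ry":0,"rz":0,"tx":0,"ty":0,"tz":0.007,"jaw":0.7}]}}

```text
t: 11.42
tool_pos: [0.4269, -0.3344, 0.0306]
eef_rot: [0.713, 0.701, -0.0, -0.003]
ft_force: [-0.2, -1.2, -0.2]
gripper_width: 0.0596
grasp_force: 0.0
```

Emit:
{"name": "apply_moves", "arguments": {"targets": [{"rx":0,"ry":0,"rz":0,"tx":0,"ty":0,"tz":0,"jaw":0.7},{"rx":0,"ry":0,"rz":0,"tx":0,"ty":0,"tz":0,"jaw":0.4},{"rx":0,"ry":0,"rz":0,"tx":0,"ty":0,"tz":0,"jaw":0.2},{"rx":0,"ry":0,"rz":0,"tx":0,"ty":0,"tz":0,"jaw":0.2},{"rx":0,"ry":0,"rz":0,"tx":0,"ty":0,"tz":0,"jaw":0.2}]}}

```text
t: 11.83
tool_pos: [0.4296, -0.3382, 0.035]
eef_rot: [0.714, 0.701, 0.001, 0.002]
ft_force: [0.8, 1.3, 5.6]
gripper_width: 0.0304
grasp_force: 34.9
```

Emit:
{"name": "apply_moves", "arguments": {"targets": [{"rx":0,"ry":0,"rz":0,"tx":0,"ty":0,"tz":-0.01,"jaw":0.2},{"rx":0,"ry":0,"rz":0,"tx":0,"ty":0,"tz":-0.03,"jaw":0.2},{"rx":0,"ry":0,"rz":0,"tx":0,"ty":0,"tz":-0.04,"jaw":0.2},{"rx":0,"ry":0,"rz":0,"tx":0,"ty":0,"tz":-0.04,"jaw":0.2},{"rx":0,"ry":0,"rz":0,"tx":0,"ty":0,"tz":0,"jaw":0.2}]}}

```text
t: 12.25
tool_pos: [0.4322, -0.341, 0.1619]
eef_rot: [0.714, 0.7, 0.001, 0.007]
ft_force: [0.3, -0.8, -1.0]
gripper_width: 0.0305
grasp_force: 34.8
```

Emit:
{"name": "apply_moves", "arguments": {"targets": [{"rx":0,"ry":0,"rz":0,"tx":0.0388,"ty":0.0069,"tz":0,"jaw":0.2},{"rx":0,"ry":0,"rz":0,"tx":0.0388,"ty":0.0069,"tz":0,"jaw":0.2},{"rx":0,"ry":0,"rz":0,"tx":0.0388,"ty":0.0069,"tz":0,"jaw":0.2},{"rx":0,"ry":0,"rz":0,"tx":0.0388,"ty":0.0069,"tz":0,"jaw":0.2},{"rx":0,"ry":0,"rz":0,"tx":0.0388,"ty":0.0069,"tz":0,"jaw":0.2}]}}

```text
t: 12.67
tool_pos: [0.4665, -0.143, 0.154]
eef_rot: [0.714, 0.7, 0.0, 0.001]
ft_force: [0.9, 1.3, 0.1]
gripper_width: 0.0307
grasp_force: 34.8
```

Emit:
{"name": "apply_moves", "arguments": {"targets": [{"rx":0,"ry":0,"rz":0,"tx":0.0388,"ty":0.0069,"tz":0,"jaw":0.2},{"rx":0,"ry":0,"rz":0,"tx":0.0388,"ty":0.0069,"tz":0,"jaw":0.2},{"rx":0,"ry":0,"rz":0,"tx":0.0388,"ty":0.0069,"tz":0,"jaw":0.2},{"rx":0,"ry":0,"rz":0,"tx":0.0388,"ty":0.0069,"tz":0,"jaw":0.2},{"rx":0,"ry":0,"rz":0,"tx":0.0388,"ty":0.0069,"tz":0,"jaw":0.2}]}}

```text
t: 13.08
tool_pos: [0.5047, 0.0507, 0.154]
eef_rot: [0.714, 0.7, 0.0, 0.001]
ft_force: [1.1, -0.1, -1.6]
gripper_width: 0.0303
grasp_force: 34.8
```

Emit:
{"name": "apply_moves", "arguments": {"targets": [{"rx":0,"ry":0,"rz":0,"tx":0.0388,"ty":0.0069,"tz":0,"jaw":0.2},{"rx":0,"ry":0,"rz":0,"tx":0.0388,"ty":0.0069,"tz":0,"jaw":0.2},{"rx":0,"ry":0,"rz":0,"tx":0.0388,"ty":0.0069,"tz":0,"jaw":0.2},{"rx":0,"ry":0,"rz":0,"tx":0.0388,"ty":0.0069,"tz":0,"jaw":0.2},{"rx":0,"ry":0,"rz":0,"tx":0.0388,"ty":0.0069,"tz":0,"jaw":0.2}]}}

```text
t: 13.5
tool_pos: [0.5428, 0.2442, 0.154]
eef_rot: [0.714, 0.701, 0.0, 0.0]
ft_force: [1.0, -0.0, -0.6]
gripper_width: 0.0307
grasp_force: 34.8
```

Emit:
{"name": "apply_moves", "arguments": {"targets": [{"rx":0,"ry":0,"rz":0,"tx":0.0388,"ty":0.0069,"tz":0,"jaw":0.2},{"rx":0,"ry":0,"rz":0,"tx":0.0388,"ty":0.0069,"tz":0,"jaw":0.2},{"rx":0,"ry":0,"rz":-0.1239,"tx":0,"ty":0,"tz":0,"jaw":0.2},{"rx":0,"ry":0,"rz":-0.1239,"tx":0,"ty":0,"tz":0,"jaw":0.2},{"rx":0,"ry":0,"rz":-0.1239,"tx":0,"ty":0,"tz":0,"jaw":0.2}]}}

```text
t: 13.92
tool_pos: [0.5578, 0.3206, 0.1534]
eef_rot: [0.569, 0.822, -0.0, 0.0]
ft_force: [-1.2, -0.1, -1.1]
gripper_width: 0.0307
grasp_force: 34.9
```

Emit:
{"name": "apply_moves", "arguments": {"targets": [{"rx":0,"ry":0,"rz":-0.1239,"tx":0,"ty":0,"tz":0,"jaw":0.2},{"rx":0,"ry":0,"rz":-0.1239,"tx":0,"ty":0,"tz":0,"jaw":0.2},{"rx":0,"ry":0,"rz":-0.1239,"tx":0,"ty":0,"tz":0,"jaw":0.2},{"rx":0,"ry":0,"rz":-0.1239,"tx":0,"ty":0,"tz":0,"jaw":0.2},{"rx":0,"ry":0,"rz":-0.1239,"tx":0,"ty":0,"tz":0,"jaw":0.2}]}}

```text
t: 14.33
tool_pos: [0.5579, 0.3194, 0.1538]
eef_rot: [0.292, 0.956, 0.0, 0.0]
ft_force: [-0.3, -1.2, 0.2]
gripper_width: 0.0306
grasp_force: 34.9
```

Emit:
{"name": "apply_moves", "arguments": {"targets": [{"rx":0,"ry":0,"rz":-0.1239,"tx":0,"ty":0,"tz":0,"jaw":0.2},{"rx":0,"ry":0,"rz":-0.1239,"tx":0,"ty":0,"tz":0,"jaw":0.2},{"rx":0,"ry":0,"rz":-0.1239,"tx":0,"ty":0,"tz":0,"jaw":0.2},{"rx":0,"ry":0,"rz":-0.1239,"tx":0,"ty":0,"tz":0,"jaw":0.2}]}}

```text
t: 14.67
tool_pos: [0.5579, 0.3194, 0.1538]
eef_rot: [0.048, 0.999, 0.0, 0.0]
ft_force: [-0.7, -0.6, -0.8]
gripper_width: 0.0304
grasp_force: 34.9
```

Emit:
{"name": "apply_moves", "arguments": {"targets": [{"rx":0,"ry":0,"rz":0,"tx":0,"ty":0,"tz":0,"jaw":0.2},{"rx":0,"ry":0,"rz":0,"tx":0,"ty":0,"tz":0,"jaw":0.2},{"rx":0,"ry":0,"rz":0,"tx":0,"ty":0,"tz":0,"jaw":0.2}]}}

```text
t: 14.92
tool_pos: [0.5579, 0.3195, 0.1535]
eef_rot: [0.053, 0.999, 0.0, 0.0]
ft_force: [0.1, 0.7, -1.2]
gripper_width: 0.0307
grasp_force: 34.9
```

Emit:
{"name": "apply_moves", "arguments": {"targets": [{"rx":0,"ry":0,"rz":-0.004,"tx":-0.0013,"ty":-0.0006,"tz":0.03,"jaw":0.2},{"rx":0,"ry":0,"rz":0,"tx":0,"ty":0,"tz":0.03,"jaw":0.2},{"rx":0,"ry":0,"rz":0,"tx":0,"ty":0,"tz":0.025,"jaw":0.2},{"rx":0,"ry":0,"rz":0,"tx":0,"ty":0,"tz":0,"jaw":0.2},{"rx":0,"ry":0,"rz":0,"tx":0,"ty":0,"tz":0,"jaw":0.2}]}}

```text
t: 15.33
tool_pos: [0.5578, 0.3181, 0.067]
eef_rot: [0.05, 0.999, -0.001, -0.002]
ft_force: [1.5, -0.3, -0.9]
gripper_width: 0.0305
grasp_force: 34.9
```

```bash
python3 -c "
from h import *
wrist('w6')"
```

```text
15.3333 [0.5577811  0.31814781 0.06699786] [ 0.04986787  0.99875385 -0.00107955 -0.0016692 ] 0.03053904155433246
```

View pics/w6.png

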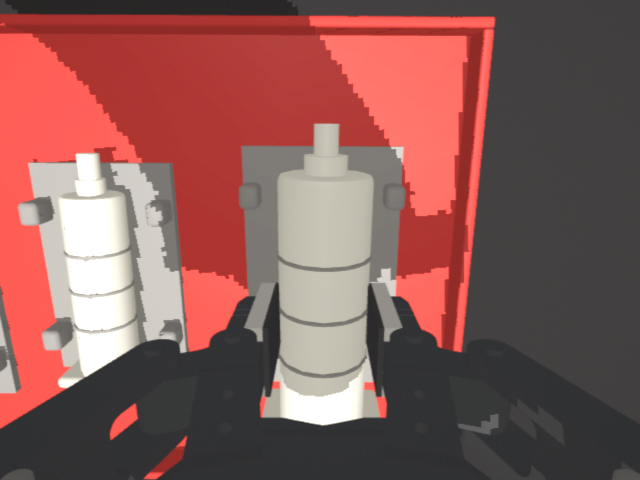

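The small syringe lies within its cradle. Medium plate front corners are (242,147) and (403,147); the held barrel front is at (325,174).

```bash
python3 -c "
from h import *
import pickle
f,T,s=pickle.load(open('w6.pkl','rb'));TT=toolT(s)
p=np.array([ray(f,u,147,.008,T) for u in(242,403)]);print(np.linalg.norm(p[1]-p[0]),TT[:3,:3].T@(p.mean(0)-TT[:3,3]),'want x',.0565)
held('w6',[(325,174)],.019)
from station import readout
s=readout.sense();print(s['t'],s['tool_pos'],s['eef_rot'])"
```

```text
0.06787675496131716 [0.05520973 0.00049425 0.05917532] want x 0.0565
(325, 174) [0.04897168 0.00136183 0.019     ]
15.3833 [0.5592777  0.31897977 0.06875218] [ 4.97564728e-02  9.98761378e-01 -4.05660514e-05 -2.65742444e-05]
```

Emit:
{"name": "apply_moves", "arguments": {"targets": [{"rx":0,"ry":0,"rz":0,"tx":-0.0012,"ty":-0.0004,"tz":0.01,"jaw":0.2},{"rx":0,"ry":0,"rz":0,"tx":0,"ty":0,"tz":0.008,"jaw":0.2},{"rx":0,"ry":0,"rz":0,"tx":0,"ty":0,"tz":0.006,"jaw":0.2},{"rx":0,"ry":0,"rz":0,"tx":0,"ty":0,"tz":0,"jaw":0.2},{"rx":0,"ry":0,"rz":0,"tx":0,"ty":0,"tz":0,"jaw":0.2}]}}

```text
t: 15.8
tool_pos: [0.5601, 0.3183, 0.044]
eef_rot: [0.049, 0.999, -0.0, -0.0]
ft_force: [0.4, -0.2, -0.6]
gripper_width: 0.0306
grasp_force: 34.9
```

Emit:
{"name": "apply_moves", "arguments": {"targets": [{"rx":0,"ry":0,"rz":0,"tx":0,"ty":0,"tz":0.001,"jaw":0.2},{"rx":0,"ry":0,"rz":0,"tx":0,"ty":0,"tz":0.001,"jaw":0.2},{"rx":0,"ry":0,"rz":0,"tx":0,"ty":0,"tz":0,"jaw":0.2}]}}

```text
t: 16.05
tool_pos: [0.5605, 0.3186, 0.043]
eef_rot: [0.049, 0.999, 0.0, 0.0]
ft_force: [-0.5, -1.5, 2.3]
gripper_width: 0.0304
grasp_force: 35.2
```

Emit:
{"name": "apply_moves", "arguments": {"targets": [{"rx":0,"ry":0,"rz":0,"tx":0,"ty":0,"tz":0,"jaw":0.4},{"rx":0,"ry":0,"rz":0,"tx":0,"ty":0,"tz":0,"jaw":0.58},{"rx":0,"ry":0,"rz":0,"tx":0,"ty":0,"tz":0,"jaw":0.58},{"rx":0,"ry":0,"rz":0,"tx":0,"ty":0,"tz":0,"jaw":0.58}]}}

```text
t: 16.38
tool_pos: [0.5602, 0.3184, 0.0421]
eef_rot: [0.049, 0.999, -0.0, -0.0]
ft_force: [0.4, 0.1, -0.3]
gripper_width: 0.0497
grasp_force: 0.0
```

Emit:
{"name": "apply_moves", "arguments": {"targets": [{"rx":0,"ry":0,"rz":0,"tx":0,"ty":0,"tz":-0.015,"jaw":0.58},{"rx":0,"ry":0,"rz":0,"tx":0,"ty":0,"tz":-0.03,"jaw":0.58},{"rx":0,"ry":0,"rz":0,"tx":0,"ty":0,"tz":-0.035,"jaw":0.58},{"rx":0,"ry":0,"rz":0,"tx":0,"ty":0,"tz":-0.035,"jaw":0.58},{"rx":0,"ry":0,"rz":0,"tx":0,"ty":0,"tz":0,"jaw":0.58}]}}

```text
t: 16.8
tool_pos: [0.5642, 0.3206, 0.165]
eef_rot: [0.049, 0.999, 0.003, 0.005]
ft_force: [0.9, 0.8, 0.0]
gripper_width: 0.0496
grasp_force: 0.0
```

Emit:
{"name": "apply_moves", "arguments": {"targets": [{"rx":0,"ry":0,"rz":0.1172,"tx":0,"ty":0,"tz":0,"jaw":0.8},{"rx":0,"ry":0,"rz":0.1172,"tx":0,"ty":0,"tz":0,"jaw":0.8},{"rx":0,"ry":0,"rz":0.1172,"tx":0,"ty":0,"tz":0,"jaw":0.8},{"rx":0,"ry":0,"rz":0.1172,"tx":0,"ty":0,"tz":0,"jaw":0.8},{"rx":0,"ry":0,"rz":0.1172,"tx":0,"ty":0,"tz":0,"jaw":0.8}]}}

```text
t: 17.22
tool_pos: [0.5602, 0.3184, 0.157]
eef_rot: [0.338, 0.941, -0.0, -0.0]
ft_force: [0.2, 0.8, -0.3]
gripper_width: 0.0681
grasp_force: 0.0
```

Emit:
{"name": "apply_moves", "arguments": {"targets": [{"rx":0,"ry":0,"rz":0.1172,"tx":0,"ty":0,"tz":0,"jaw":0.8},{"rx":0,"ry":0,"rz":0.1172,"tx":0,"ty":0,"tz":0,"jaw":0.8},{"rx":0,"ry":0,"rz":0.1172,"tx":0,"ty":0,"tz":0,"jaw":0.8},{"rx":0,"ry":0,"rz":0.1172,"tx":0,"ty":0,"tz":0,"jaw":0.8},{"rx":0,"ry":0,"rz":0.1172,"tx":0,"ty":0,"tz":0,"jaw":0.8}]}}

```text
t: 17.63
tool_pos: [0.5602, 0.3183, 0.1569]
eef_rot: [0.596, 0.803, -0.0, -0.0]
ft_force: [0.2, -0.2, 0.3]
gripper_width: 0.068
grasp_force: 0.0
```

Emit:
{"name": "apply_moves", "arguments": {"targets": [{"rx":0,"ry":0,"rz":0.1172,"tx":0,"ty":0,"tz":0,"jaw":0.8},{"rx":0,"ry":0,"rz":0.1172,"tx":0,"ty":0,"tz":0,"jaw":0.8},{"rx":0,"ry":0,"rz":0.1172,"tx":0,"ty":0,"tz":0,"jaw":0.8},{"rx":0,"ry":0,"rz":0,"tx":-0.0381,"ty":-0.001,"tz":0,"jaw":0.8},{"rx":0,"ry":0,"rz":0,"tx":-0.0381,"ty":-0.001,"tz":0,"jaw":0.8}]}}

```text
t: 18.05
tool_pos: [0.5546, 0.2433, 0.1567]
eef_rot: [0.724, 0.69, 0.0, 0.0]
ft_force: [1.6, -0.8, -0.5]
gripper_width: 0.0684
grasp_force: 0.0
```

Emit:
{"name": "apply_moves", "arguments": {"targets": [{"rx":0,"ry":0,"rz":0,"tx":-0.0381,"ty":-0.001,"tz":0,"jaw":0.8},{"rx":0,"ry":0,"rz":0,"tx":-0.0381,"ty":-0.001,"tz":0,"jaw":0.8},{"rx":0,"ry":0,"rz":0,"tx":-0.0381,"ty":-0.001,"tz":0,"jaw":0.8},{"rx":0,"ry":0,"rz":0,"tx":-0.0381,"ty":-0.001,"tz":0,"jaw":0.8},{"rx":0,"ry":0,"rz":0,"tx":-0.0381,"ty":-0.001,"tz":0,"jaw":0.8}]}}

```text
t: 18.47
tool_pos: [0.5392, 0.0507, 0.1572]
eef_rot: [0.725, 0.689, 0.0, 0.0]
ft_force: [-0.0, 0.1, 0.3]
gripper_width: 0.0683
grasp_force: 0.0
```

Emit:
{"name": "apply_moves", "arguments": {"targets": [{"rx":0,"ry":0,"rz":0,"tx":-0.0381,"ty":-0.001,"tz":0,"jaw":0.8},{"rx":0,"ry":0,"rz":0,"tx":-0.0381,"ty":-0.001,"tz":0,"jaw":0.8},{"rx":0,"ry":0,"rz":0,"tx":-0.0381,"ty":-0.001,"tz":0,"jaw":0.8},{"rx":0,"ry":0,"rz":0,"tx":-0.0381,"ty":-0.001,"tz":0,"jaw":0.8},{"rx":0,"ry":0,"rz":0,"tx":-0.0381,"ty":-0.001,"tz":0,"jaw":0.8}]}}

```text
t: 18.88
tool_pos: [0.5244, -0.1394, 0.1572]
eef_rot: [0.725, 0.689, 0.0, 0.0]
ft_force: [1.4, 0.3, -0.3]
gripper_width: 0.0685
grasp_force: 0.0
```

Emit:
{"name": "apply_moves", "arguments": {"targets": [{"rx":0,"ry":0,"rz":0,"tx":-0.0381,"ty":-0.001,"tz":0,"jaw":0.8},{"rx":0,"ry":0,"rz":0,"tx":-0.0381,"ty":-0.001,"tz":0,"jaw":0.8},{"rx":0,"ry":0,"rz":0,"tx":-0.0381,"ty":-0.001,"tz":0,"jaw":0.8},{"rx":0,"ry":0,"rz":0,"tx":-0.0381,"ty":-0.001,"tz":0,"jaw":0.8},{"rx":0,"ry":0,"rz":0,"tx":-0.0381,"ty":-0.001,"tz":0,"jaw":0.8}]}}

```text
t: 19.3
tool_pos: [0.5095, -0.3295, 0.1571]
eef_rot: [0.725, 0.689, 0.0, 0.0]
ft_force: [2.0, 0.5, 0.7]
gripper_width: 0.0681
grasp_force: 0.0
```

Emit:
{"name": "apply_moves", "arguments": {"targets": [{"rx":0,"ry":0,"rz":0,"tx":0,"ty":0,"tz":0,"jaw":0.8},{"rx":0,"ry":0,"rz":0,"tx":0,"ty":0,"tz":0,"jaw":0.8},{"rx":0,"ry":0,"rz":0,"tx":0,"ty":0,"tz":0,"jaw":0.8},{"rx":0,"ry":0,"rz":0,"tx":0,"ty":0,"tz":0,"jaw":0.8}]}}

```text
t: 19.63
tool_pos: [0.5099, -0.3262, 0.157]
eef_rot: [0.725, 0.689, 0.0, -0.001]
ft_force: [-0.5, 0.6, 0.1]
gripper_width: 0.0687
grasp_force: 0.0
```

```bash
python3 -c "
from h import *
wrist('w7')"
```

```text
19.6333 [ 0.50986051 -0.32623943  0.15696388] [ 7.24620318e-01  6.89148070e-01  6.60498335e-05 -5.73075909e-04] 0.0686501625943742
```

View pics/w7.png

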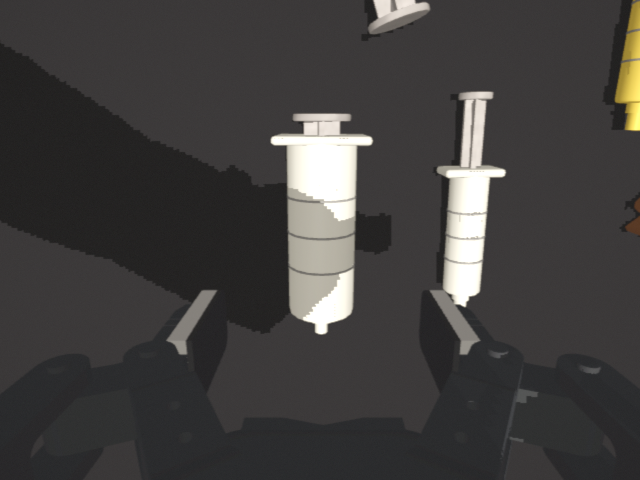

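Large: flange (321,140), barrel front's top edge (321,318), both at the top of the barrel, z≈0.042.

```bash
python3 -c "
from h import *
meas('w7',(321.5,140),(321,318),.042)
meas('w7',(321.5,141),(321,312),.021)"
```

```text
centre [ 0.50897886 -0.32365671  0.042     ] len 0.10722460098897223 yaw -93.06625145544542 | tool off [ 0.00243345 -0.00092505  0.1149668 ] rz needed 0.0033452529277138154
centre [ 0.5087314  -0.32746542  0.021     ] len 0.11177866995235752 yaw -93.07288972645814 | tool off [-0.00140148 -0.00096565  0.13596344] rz needed 0.00346111261352533
```

Emit:
{"name": "apply_moves", "arguments": {"targets": [{"rx":0,"ry":0,"rz":0.003,"tx":-0.001,"ty":-0.001,"tz":0.036,"jaw":0.8},{"rx":0,"ry":0,"rz":0,"tx":0,"ty":0,"tz":0.036,"jaw":0.8},{"rx":0,"ry":0,"rz":0,"tx":0,"ty":0,"tz":0.026,"jaw":0.8},{"rx":0,"ry":0,"rz":0,"tx":0,"ty":0,"tz":0.016,"jaw":0.8},{"rx":0,"ry":0,"rz":0,"tx":0,"ty":0,"tz":0.008,"jaw":0.8}]}}

```text
t: 20.1
tool_pos: [0.5074, -0.3258, 0.0325]
eef_rot: [0.725, 0.688, -0.001, -0.002]
ft_force: [0.0, 0.4, 0.4]
gripper_width: 0.0684
grasp_force: 0.0
```

Emit:
{"name": "apply_moves", "arguments": {"targets": [{"rx":0,"ry":0,"rz":0,"tx":0,"ty":0,"tz":0,"jaw":0.8},{"rx":0,"ry":0,"rz":0,"tx":0,"ty":0,"tz":0,"jaw":0.55},{"rx":0,"ry":0,"rz":0,"tx":0,"ty":0,"tz":0,"jaw":0.35},{"rx":0,"ry":0,"rz":0,"tx":0,"ty":0,"tz":0,"jaw":0.35},{"rx":0,"ry":0,"rz":0,"tx":0,"ty":0,"tz":0,"jaw":0.35}], "force": 40}}

```text
t: 20.52
tool_pos: [0.5104, -0.3292, 0.0372]
eef_rot: [0.726, 0.688, 0.001, 0.002]
ft_force: [-0.0, 0.1, 5.4]
gripper_width: 0.0404
grasp_force: 40.9
```

Emit:
{"name": "apply_moves", "arguments": {"targets": [{"rx":0,"ry":0,"rz":0,"tx":0,"ty":0,"tz":-0.01,"jaw":0.35},{"rx":0,"ry":0,"rz":0,"tx":0,"ty":0,"tz":-0.03,"jaw":0.35},{"rx":0,"ry":0,"rz":0,"tx":0,"ty":0,"tz":-0.04,"jaw":0.35},{"rx":0,"ry":0,"rz":0,"tx":0,"ty":0,"tz":-0.04,"jaw":0.35},{"rx":0,"ry":0,"rz":0,"tx":0,"ty":0,"tz":0,"jaw":0.35}]}}

```text
t: 20.93
tool_pos: [0.5131, -0.3315, 0.1646]
eef_rot: [0.726, 0.687, 0.002, 0.007]
ft_force: [2.0, -0.6, -0.1]
gripper_width: 0.0406
grasp_force: 40.8
```

Emit:
{"name": "apply_moves", "arguments": {"targets": [{"rx":0,"ry":0,"rz":0,"tx":0.0381,"ty":0.0005,"tz":0,"jaw":0.35},{"rx":0,"ry":0,"rz":0,"tx":0.0381,"ty":0.0005,"tz":0,"jaw":0.35},{"rx":0,"ry":0,"rz":0,"tx":0.0381,"ty":0.0005,"tz":0,"jaw":0.35},{"rx":0,"ry":0,"rz":0,"tx":0.0381,"ty":0.0005,"tz":0,"jaw":0.35},{"rx":0,"ry":0,"rz":0,"tx":0.0381,"ty":0.0005,"tz":0,"jaw":0.35}]}}

```text
t: 21.35
tool_pos: [0.5215, -0.1371, 0.1559]
eef_rot: [0.726, 0.687, 0.0, 0.0]
ft_force: [1.1, 0.5, -0.9]
gripper_width: 0.0404
grasp_force: 40.8
```

Emit:
{"name": "apply_moves", "arguments": {"targets": [{"rx":0,"ry":0,"rz":0,"tx":0.0381,"ty":0.0005,"tz":0,"jaw":0.35},{"rx":0,"ry":0,"rz":0,"tx":0.0381,"ty":0.0005,"tz":0,"jaw":0.35},{"rx":0,"ry":0,"rz":0,"tx":0.0381,"ty":0.0005,"tz":0,"jaw":0.35},{"rx":0,"ry":0,"rz":0,"tx":0.0381,"ty":0.0005,"tz":0,"jaw":0.35},{"rx":0,"ry":0,"rz":0,"tx":0.0381,"ty":0.0005,"tz":0,"jaw":0.35}]}}

```text
t: 21.77
tool_pos: [0.5344, 0.0533, 0.1559]
eef_rot: [0.726, 0.687, 0.0, 0.0]
ft_force: [0.7, -0.0, -1.0]
gripper_width: 0.0402
grasp_force: 40.8
```

Emit:
{"name": "apply_moves", "arguments": {"targets": [{"rx":0,"ry":0,"rz":0,"tx":0.0381,"ty":0.0005,"tz":0,"jaw":0.35},{"rx":0,"ry":0,"rz":0,"tx":0.0381,"ty":0.0005,"tz":0,"jaw":0.35},{"rx":0,"ry":0,"rz":-0.1171,"tx":0,"ty":0,"tz":0,"jaw":0.35},{"rx":0,"ry":0,"rz":-0.1171,"tx":0,"ty":0,"tz":0,"jaw":0.35},{"rx":0,"ry":0,"rz":-0.1171,"tx":0,"ty":0,"tz":0,"jaw":0.35}]}}

```text
t: 22.18
tool_pos: [0.5396, 0.1287, 0.1556]
eef_rot: [0.592, 0.806, -0.0, 0.0]
ft_force: [-0.5, -0.2, -1.7]
gripper_width: 0.0403
grasp_force: 40.6
```

Emit:
{"name": "apply_moves", "arguments": {"targets": [{"rx":0,"ry":0,"rz":-0.1171,"tx":0,"ty":0,"tz":0,"jaw":0.35},{"rx":0,"ry":0,"rz":-0.1171,"tx":0,"ty":0,"tz":0,"jaw":0.35},{"rx":0,"ry":0,"rz":-0.1171,"tx":0,"ty":0,"tz":0,"jaw":0.35},{"rx":0,"ry":0,"rz":-0.1171,"tx":0,"ty":0,"tz":0,"jaw":0.35},{"rx":0,"ry":0,"rz":-0.1171,"tx":0,"ty":0,"tz":0,"jaw":0.35}]}}

```text
t: 22.6
tool_pos: [0.5397, 0.1275, 0.1557]
eef_rot: [0.335, 0.942, 0.0, 0.0]
ft_force: [-0.6, 0.5, -0.7]
gripper_width: 0.0405
grasp_force: 40.6
```

Emit:
{"name": "apply_moves", "arguments": {"targets": [{"rx":0,"ry":0,"rz":-0.1171,"tx":0,"ty":0,"tz":0,"jaw":0.35},{"rx":0,"ry":0,"rz":-0.1171,"tx":0,"ty":0,"tz":0,"jaw":0.35},{"rx":0,"ry":0,"rz":-0.1171,"tx":0,"ty":0,"tz":0,"jaw":0.35},{"rx":0,"ry":0,"rz":-0.1171,"tx":0,"ty":0,"tz":0,"jaw":0.35},{"rx":0,"ry":0,"rz":-0.1171,"tx":0,"ty":0,"tz":0,"jaw":0.35}]}}

```text
t: 23.02
tool_pos: [0.5398, 0.1275, 0.1557]
eef_rot: [0.049, 0.999, 0.0, 0.0]
ft_force: [0.3, 0.3, -2.3]
gripper_width: 0.0405
grasp_force: 40.6
```

Emit:
{"name": "apply_moves", "arguments": {"targets": [{"rx":0,"ry":0,"rz":0,"tx":0,"ty":0,"tz":0,"jaw":0.35},{"rx":0,"ry":0,"rz":0,"tx":0,"ty":0,"tz":0,"jaw":0.35},{"rx":0,"ry":0,"rz":0,"tx":0,"ty":0,"tz":0,"jaw":0.35},{"rx":0,"ry":0,"rz":0,"tx":0,"ty":0,"tz":0,"jaw":0.35}]}}

```text
t: 23.35
tool_pos: [0.5398, 0.1276, 0.1554]
eef_rot: [0.052, 0.999, 0.0, 0.0]
ft_force: [-0.0, 0.5, -0.8]
gripper_width: 0.0405
grasp_force: 40.6
```

Emit:
{"name": "apply_moves", "arguments": {"targets": [{"rx":0,"ry":0,"rz":-0.002,"tx":0,"ty":0.0012,"tz":0.03,"jaw":0.35},{"rx":0,"ry":0,"rz":0,"tx":0,"ty":0,"tz":0.03,"jaw":0.35},{"rx":0,"ry":0,"rz":0,"tx":0,"ty":0,"tz":0.023,"jaw":0.35},{"rx":0,"ry":0,"rz":0,"tx":0,"ty":0,"tz":0,"jaw":0.35},{"rx":0,"ry":0,"rz":0,"tx":0,"ty":0,"tz":0,"jaw":0.35}]}}

```text
t: 23.77
tool_pos: [0.5386, 0.1286, 0.0713]
eef_rot: [0.051, 0.999, -0.001, -0.002]
ft_force: [0.1, 0.8, -0.4]
gripper_width: 0.0404
grasp_force: 40.8
```

Emit:
{"name": "apply_moves", "arguments": {"targets": [{"rx":0,"ry":0,"rz":0,"tx":0,"ty":0,"tz":0,"jaw":0.35},{"rx":0,"ry":0,"rz":0,"tx":0,"ty":0,"tz":0,"jaw":0.35}]}}

```text
t: 23.93
tool_pos: [0.5416, 0.1293, 0.074]
eef_rot: [0.051, 0.999, 0.0, 0.002]
ft_force: [0.5, -0.4, -0.4]
gripper_width: 0.0405
grasp_force: 40.8
```

```bash
python3 -c "
from h import *
wrist('w8')"
```

```text
23.9333 [0.54157724 0.12926207 0.07404976] [5.06007910e-02 9.98717404e-01 4.98809112e-04 1.69081234e-03] 0.04051738393656475
```

View pics/w8.png

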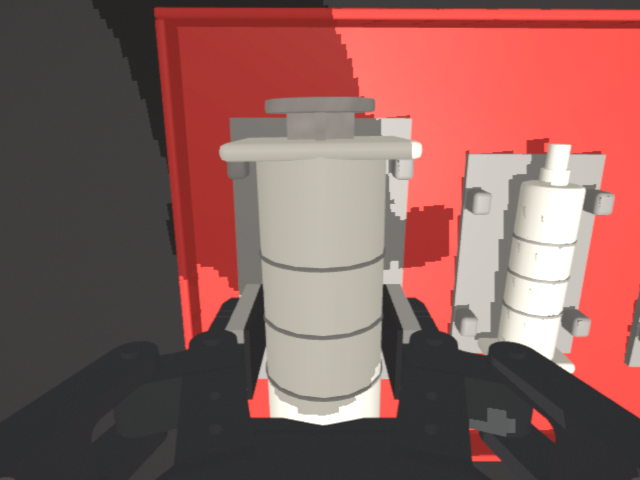

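```bash
python3 -c "
from h import *
import pickle
f,T,s=pickle.load(open('w8.pkl','rb'));TT=toolT(s)
p=np.array([ray(f,u,118,.008,T) for u in(231,411)]);print(np.linalg.norm(p[1]-p[0]),TT[:3,:3].T@(p.mean(0)-TT[:3,3]),'want x',.064)
held('w8',[(221,152),(421,148),(321,150)],-.004)
held('w8',[(221,152),(421,148),(321,150)],.006)
from station import readout
s=readout.sense();print(s['t'],s['tool_pos'],s['eef_rot'])"
```

```text
0.07730046011624951 [ 0.0670013  -0.00012823  0.06582712] want x 0.064
(221, 152) [ 0.05792447 -0.02734081 -0.004     ]
(421, 148) [ 0.05902372  0.02753686 -0.004     ]
(321, 150) [ 0.05847473  0.00012971 -0.004     ]
(221, 152) [ 0.05716341 -0.02972637  0.006     ]
(421, 148) [0.0583565  0.02983656 0.006     ]
(321, 150) [5.77606444e-02 8.94927365e-05 6.00000000e-03]
23.9833 [0.54157311 0.12925929 0.0740995 ] [5.05660481e-02 9.98718981e-01 5.30400205e-04 1.78643122e-03]
```

Emit:
{"name": "apply_moves", "arguments": {"targets": [{"rx":0,"ry":0,"rz":0.01,"tx":-0.0015,"ty":0,"tz":0.01,"jaw":0.35},{"rx":0,"ry":0,"rz":0,"tx":0,"ty":0,"tz":0.009,"jaw":0.35},{"rx":0,"ry":0,"rz":0,"tx":0,"ty":0,"tz":0.005,"jaw":0.35},{"rx":0,"ry":0,"rz":0,"tx":0,"ty":0,"tz":0,"jaw":0.35},{"rx":0,"ry":0,"rz":0,"tx":0,"ty":0,"tz":0,"jaw":0.35}]}}

```text
t: 24.4
tool_pos: [0.5406, 0.1285, 0.0474]
eef_rot: [0.055, 0.998, -0.0, -0.001]
ft_force: [-0.8, -0.7, -1.1]
gripper_width: 0.0404
grasp_force: 40.8
```

Emit:
{"name": "apply_moves", "arguments": {"targets": [{"rx":0,"ry":0,"rz":0,"tx":0,"ty":0,"tz":0.001,"jaw":0.35},{"rx":0,"ry":0,"rz":0,"tx":0,"ty":0,"tz":0.001,"jaw":0.35},{"rx":0,"ry":0,"rz":0,"tx":0,"ty":0,"tz":0,"jaw":0.35}]}}

```text
t: 24.65
tool_pos: [0.5415, 0.1288, 0.0462]
eef_rot: [0.055, 0.998, 0.0, 0.0]
ft_force: [-1.1, 0.4, -0.7]
gripper_width: 0.0404
grasp_force: 40.8
```

Emit:
{"name": "apply_moves", "arguments": {"targets": [{"rx":0,"ry":0,"rz":0,"tx":0,"ty":0,"tz":0.001,"jaw":0.35},{"rx":0,"ry":0,"rz":0,"tx":0,"ty":0,"tz":0.0005,"jaw":0.35},{"rx":0,"ry":0,"rz":0,"tx":0,"ty":0,"tz":0,"jaw":0.35}]}}

```text
t: 24.9
tool_pos: [0.5417, 0.1288, 0.0452]
eef_rot: [0.055, 0.998, 0.0, 0.0]
ft_force: [-1.2, -0.4, 2.6]
gripper_width: 0.0401
grasp_force: 41.3
```

Contact, at the predicted height. Release, rise, then look at the whole tray.

Emit:
{"name": "apply_moves", "arguments": {"targets": [{"rx":0,"ry":0,"rz":0,"tx":0,"ty":0,"tz":0,"jaw":0.55},{"rx":0,"ry":0,"rz":0,"tx":0,"ty":0,"tz":0,"jaw":0.7},{"rx":0,"ry":0,"rz":0,"tx":0,"ty":0,"tz":0,"jaw":0.7},{"rx":0,"ry":0,"rz":0,"tx":0,"ty":0,"tz":0,"jaw":0.7}]}}

```text
t: 25.23
tool_pos: [0.5414, 0.1287, 0.0446]
eef_rot: [0.055, 0.998, -0.0, -0.0]
ft_force: [-0.3, -0.1, -0.0]
gripper_width: 0.0596
grasp_force: 0.0
```

Emit:
{"name": "apply_moves", "arguments": {"targets": [{"rx":0,"ry":0,"rz":0,"tx":0,"ty":0,"tz":-0.015,"jaw":0.7},{"rx":0,"ry":0,"rz":0,"tx":0,"ty":0,"tz":-0.03,"jaw":0.7},{"rx":0,"ry":0,"rz":0,"tx":0,"ty":0,"tz":-0.04,"jaw":0.7},{"rx":0,"ry":0,"rz":0,"tx":0,"ty":0,"tz":-0.04,"jaw":0.7},{"rx":0,"ry":0,"rz":0,"tx":0,"ty":0,"tz":-0.03,"jaw":0.7}]}}

```text
t: 25.65
tool_pos: [0.542, 0.1289, 0.2028]
eef_rot: [0.055, 0.998, 0.0, 0.001]
ft_force: [-0.1, 0.0, -0.0]
gripper_width: 0.0598
grasp_force: 0.0
```

Emit:
{"name": "apply_moves", "arguments": {"targets": [{"rx":0,"ry":0,"rz":0,"tx":0.035,"ty":0.02,"tz":-0.01,"jaw":0.7},{"rx":0,"ry":0,"rz":0,"tx":0.035,"ty":0.02,"tz":-0.01,"jaw":0.7},{"rx":0,"ry":0,"rz":0,"tx":0.035,"ty":0.02,"tz":-0.01,"jaw":0.7},{"rx":0,"ry":0,"rz":0,"tx":0.035,"ty":0.02,"tz":-0.01,"jaw":0.7},{"rx":0,"ry":0,"rz":0,"tx":0.02,"ty":0.015,"tz":0,"jaw":0.7}]}}

```text
t: 26.07
tool_pos: [0.3904, 0.2421, 0.2416]
eef_rot: [0.055, 0.998, 0.001, 0.0]
ft_force: [0.2, 0.1, -0.2]
gripper_width: 0.0597
grasp_force: 0.0
```

Emit:
{"name": "apply_moves", "arguments": {"targets": [{"rx":0,"ry":0,"rz":0,"tx":0,"ty":0,"tz":0,"jaw":0.7},{"rx":0,"ry":0,"rz":0,"tx":0,"ty":0,"tz":0,"jaw":0.7},{"rx":0,"ry":0,"rz":0,"tx":0,"ty":0,"tz":0,"jaw":0.7},{"rx":0,"ry":0,"rz":0,"tx":0,"ty":0,"tz":0,"jaw":0.7}]}}

```text
t: 26.4
tool_pos: [0.3937, 0.2403, 0.2394]
eef_rot: [0.056, 0.998, -0.0, 0.0]
ft_force: [0.2, -0.2, -0.6]
gripper_width: 0.06
grasp_force: 0.0
```

```bash
python3 - <<'E'
from station import imaging
import cv2
a=imaging.grab_frame("top")["image"][:,:,::-1]
cv2.imwrite("pics/fin.png",cv2.resize(a[195:325,145:325],None,fx=4.4,fy=4.4,interpolation=cv2.INTER_CUBIC))
E
```

```text
(no output)
```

View pics/fin.png

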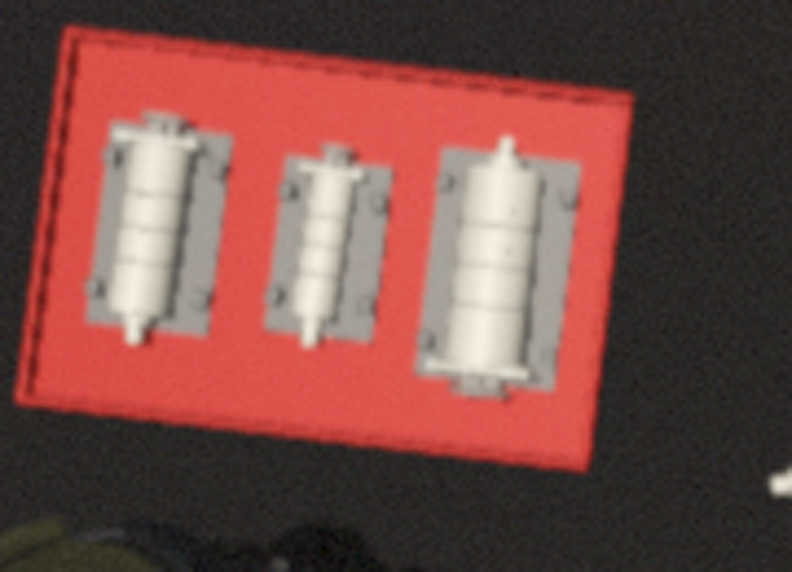

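The final view shows all three in their own cradles, flat and lengthwise. One numerical check of the centring follows before I hand in.

```bash
python3 - <<'E'
from h import *
import cv2
from station import imaging
f=imaging.grab_frame("top");a=imaging.grab_frame("top")["image"].astype(int)+f["image"];a=(a/2).astype(np.float32)
K=4;a=cv2.resize(a,None,fx=K,fy=K,interpolation=cv2.INTER_CUBIC)
C=dict(M=(.5594,.3178,.016,.032,.0475),S=(.5498,.2231,.012,.024,.04),L=(.5397,.1287,.021,.042,.055))
th=np.radians(-5.8);ex=np.array([np.cos(th),np.sin(th)]);ey=np.array([-ex[1],ex[0]])
Rw=R.from_quat(f['attitude'])
def px(p):
    d=Rw.inv().apply(np.array(p)-f['position'],);return f['cx']-f['fx']*d[0]/d[2],f['cy']+f['fy']*d[1]/d[2]
def samp(P): 
    uv=np.array([px(p) for p in P],np.float32);return cv2.remap(a,((uv[:,0]+.5)*K-.5).reshape(1,-1),((uv[:,1]+.5)*K-.5).reshape(1,-1),cv2.INTER_LINEAR)[0]
t=np.arange(-.06,.06,.0002)
for n,(x,y,r,D,h) in C.items():
    for s in(-.4,-.2,.2,.4):
        o=np.array([x,y])+ex*s*2*h
        b=samp([[*(o+ey*q),.008+r] for q in t]).min(1)>185
        w=t[b]
        c=samp([[*(o+ey*q),.008] for q in t]);pl=t[(c[:,1]>0.7*c[:,0])]   # not red
        pl=pl[abs(pl)<.05]
        print(n,s,"barrel %.1f..%.1f mid %.1f"%(w.min()*1e3,w.max()*1e3,(w.min()+w.max())*500),"plate %.1f..%.1f mid %.1f"%(pl.min()*1e3,pl.max()*1e3,(pl.min()+pl.max())*500))
E
```

```text
M -0.4 barrel -5.6..16.4 mid 5.4 plate -33.2..35.0 mid 0.9
M -0.2 barrel -3.4..13.0 mid 4.8 plate -34.4..32.8 mid -0.8
M 0.2 barrel -5.0..12.4 mid 3.7 plate -34.8..32.6 mid -1.1
M 0.4 barrel -9.0..13.8 mid 2.4 plate -34.0..34.8 mid 0.4
S -0.4 barrel -4.0..11.8 mid 3.9 plate -29.6..30.6 mid 0.5
S -0.2 barrel -3.6..10.4 mid 3.4 plate -30.6..29.0 mid -0.8
S 0.2 barrel -5.0..9.2 mid 2.1 plate -30.4..29.2 mid -0.6
S 0.4 barrel -7.2..9.2 mid 1.0 plate -29.8..30.0 mid 0.1
L -0.4 barrel -12.0..17.6 mid 2.8 plate -38.0..39.0 mid 0.5
L -0.2 barrel -9.0..15.2 mid 3.1 plate -39.0..38.2 mid -0.4
L 0.2 barrel -10.4..15.6 mid 2.6 plate -39.4..38.2 mid -0.6
L 0.4 barrel -13.2..16.8 mid 1.8 plate -39.2..38.8 mid -0.2
```

Left edges sit at or inside the expected radius. The right edges are lost in shade, so the centring is good to a few mm, with yaw within about 2°. Handing in.

```bash
python3 -c "
from station import ticket
print(ticket.close_job())"
```

```text
the job is handed in; nothing more can be done
None
```

The job is handed in: the small, medium and large pushed-in syringes lie flat in their own cradles, centred to within a few mm and about 2° of lengthwise, and I never gripped or moved the three pulled-out ones; the result of the judging was not shown to me.

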